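# Slide the shim off the counting scale and into the kit tray

## Robot

A 6-joint arm with a two-finger parallel gripper is mounted at the origin on the work surface. World frame = base frame: x ahead of the robot, y to its left, z up, the work surface at z = 0. Lengths are in m, angles in rad, forces in N, time in s.
With the tool pointing down it reaches from about 0.35 to 0.975 m from the base axis. Payload 4.9 kg.
Tool frame: the origin (TCP) lies between the finger pads; the fingertips stand 17 mm ahead of it and the grasp point (between the pads) lies 2 mm behind it; z points along the fingers, y is the direction in which the jaws open and shut (so a half turn about z gives the same grasp; the last joint's range is limited). The gripper opens to 85 mm and grips with 20 to 120 N. Pads are 22 mm wide; open, the fingers measure 114 mm over their backs; the gripper's body (76 mm by 85 mm) begins 54 mm behind the grasp point. The pads swing forward as they close: fully open they stand 13 mm farther back than shut.
Start: joints at [-1.348, 0.053, 1.613, -0, 1.476, -0.119], TCP at [0.209, -0.589, 0.223] pointing down, gripper open.
Joint ranges: [-3.01, 3.01], [-1.01, 2.22], [0.06, 2.58], [-1.02, 4.17], [0.09, 2.62], [-3.14, 3.14]. Speed limits (rad/s): [2.57, 2.57, 3.14, 3.14, 3.14, 3.14].

## Interface

Orientations are given as a unit quaternion [w, x, y, z].
In Python, from plant import state, grab_frame, camera_model, job_done, find_in, silhouettes, landmark_of gives the robot as it stands.
- The arm moves only by the shell command python3 -m crank 'ROWS'. ROWS is JSON, a list of rows, each an object with "angular": the turn, a rotation vector about the tool's x, y, z each as a share of 5 degrees, from -1 to 1, a list of three; "delta_pos": the shift along the tool's x, y, z each as a share of 3 cm, from -1 to 1, a list of three; "gripper": the opening, from 0 (shut) to 1 (fully open). In form: [{"angular": [ax, ay, az], "delta_pos": [tx, ty, tz], "gripper": gripper}, ...]. A call has 1 to 12 rows; each row shifts and turns the commanded pose from where the row before left it, along the tool's axes as they then stand; what a row does not reach is not made up. A row lasts 1/8 s, in which the tool goes at most 62.5 mm and 10.7 degrees, less where a joint would pass 70% of its speed; a pose out of reach is approached as far as the arm can. A call with a number of a shift or a turn outside -1 to 1 is refused whole. A call with a gripper value outside its range is refused whole. The fingers move at their own pace and stop on an object; the grip force is fixed at half the most. Time passes only in rows, so rows that do not move let the fingers close. It gives the time, the measured TCP pose, the force and the opening at its end, in the units of the state.
- state(): the state, without advancing time (a new reading comes with each control period).
- grab_frame(name): name is "scene" or "side" or "wrist"; returns the picture (420x560x3 uint8, red, green, blue); there is no depth.
- camera_model(name): a dict with "camera_matrix" (3x3 intrinsics, pixels), "rvec" (rotation vector, rad) and "tvec" (3), from world to camera coordinates, as OpenCV has them; the wrist camera has in their place "mount" (4x4, takes a point from camera to tool coordinates, whose origin is the TCP and whose axes are the flange's). Camera axes: x right, y down, z forward; pixel columns grow to the right and rows downward; lengths in m; the calibration is good to about 2 mm. A picture is of the moment at which its call begins: read the wrist's pose just before it. camera_model takes no time and is no camera call.
- job_done(): hands the job in, once; it reports no verdict.
Trained networks look in the newest picture that a camera, given by its name, has taken for a name from the list of things; names that differ only in an ending like _2 or _b are one class to them, and where a whole thing is asked for, a point or a joint stands for the part that bears it (a point fixed in the world has none). Each returns a list of dicts, best first, with "conf" (0 to 1); they miss things now and then, are a little off and sometimes report something else, mostly with a low value. They report only what shows in the picture. A call takes as long as a camera call. They do not tell look-alikes from the thing itself.
- find_in(camera, target): "bbox" ([left, top, right, bottom] in pixels, round what is visible of it).
- silhouettes(camera, target): "mask" (420x560 bool, what is visible of it) and "bbox" ([left, top, right, bottom] in pixels, round what is visible of it).
- landmark_of(camera, target): "pixel" ([column, row] in pixels: a listed point, or the origin of a listed thing).
The state is a dict: "time": time; "joint_pos": joint angles; "joint_vel": joint speeds; "joint_efforts": joint torques, N m; "tool_pos": TCP position; "tool_rot": TCP orientation; "contact_force": force on the tool from outside, world axes, zero at the start; "ft_torque": the same for the moment, N m; "gripper_width": opening from 0.0 (shut) to 1.0 (fully open).
Only numpy, scipy, OpenCV 4.12 (cv2) and the standard library are available. Lean on these libraries where they do the work, as an engineer would, in place of code of your own. Each camera call takes 0.05 s, during which the arm holds its last target.

## Task

The thin steel shim plate on the counting scale cannot be gripped where it lies: slide it along the pan until about a third of it sticks out over the open front edge, still lying flat, then take it by that end and lift it clear. The scale takes 1.5 kg at most, so never load its pan beyond that while you slide. Lay the shim flat in the large front bay of the green kit tray without dropping it in from above, let go, and leave the carton, the tape roll and the tape measure where they are.

Things in the scene. Friction and masses are not known exactly. Their poses are not given: they have to be found in the camera images.
- shim: The shim: flat smooth blue-grey steel plate 120 mm long (x), 55 mm wide (y), 2.5 mm thick, about 0.13 kg, two dark bolt holes (only painted, flush) 38 mm either side of its middle. Origin at the centre of its underside, z up. It starts flat on the pan, squared into the back left corner: long axis along the pan's x, within 10 mm of the back and left lips, so no finger fits behind or left of it.
- pan_edge (a point): Middle of the open front edge of the scale's stainless pan, on its top surface, 100 to 108 mm above the bench (screw feet). x points from the edge into the pan (away from the robot, turned with the scale), y left along the edge, z up. In front of the edge, at least 40 mm below the pan, is the scale's sloping keypad console, reaching 100 mm forward.
- pan: The pan as a body, same origin and axes as pan_edge: flat, 170 mm deep (x 0 to 170), 160 mm wide (y -80 to 80), lips 12 mm high and 2 mm thick at back and sides, none in front. It sits on a load cell and sinks only about 0.04 mm per newton. The shim slides easily on it; rubber fingertips pressed on the shim hold it better than the pan does.
- tray: Green open plastic kit tray fixed to the bench, 280 mm (x) by 190 mm (y), walls 45 mm high and 3 mm thick, floor 3 mm thick. Origin at the centre of its underside, x along its length away from the robot, z up. A cross wall at x = 60 mm parts the large front bay from a small far bay that holds anchor bolts.
- shim_bay (a point): Centre of the floor of the tray's large front bay (inside 196 mm along x, 184 mm along y), with the tray's axes.
- carton: Bystander: brown carton 100 x 150 x 60 mm; origin at the centre of its underside.
- tape_roll: Bystander: roll of brown packing tape lying flat, 100 mm across, 48 mm high; origin at the centre of its underside.
- tape_measure: Bystander: yellow tape measure 70 x 62 x 34 mm; origin at the centre of its underside.
There are look-alikes about, which are no part of the job. Of the things like the shim, leave any that is orange; of the rest the larger one is meant.

How it is judged:
On the way, in this order (a step that is already met when the one before it is completed fails the run):
1. the shim lies flat on the pan and sticks out 25 to 58 mm over its open front edge (x of shim in the frame of pan_edge between 0.002 and 0.035 m and z of shim in the frame of pan_edge between -0.004 and 0.004 m and angle between shim's own z axis and vertical below 0.05 rad and contact force between shim and pan above 0.2 N), for 0.2 s.
2. the shim is held in the fingers, clear of the scale (contact force between the fingers and shim above 1 N and contact force between shim and pan below 0.05 N and z of shim in the frame of pan_edge above 0.01 m), for 0.2 s.
At the end, for the whole second after the job is handed in: The shim lies flat (within 0.06 rad) and at rest on the floor of the tray's front bay (its underside within 5 mm of that floor), and nothing is held (x of shim in the frame of shim_bay between -0.075 and 0.075 m and y of shim in the frame of shim_bay between -0.07 and 0.07 m and z of shim in the frame of shim_bay below 0.005 m and angle between shim's own z axis and vertical below 0.06 rad and linear speed of shim below 0.01 m/s); the robot touches nothing.
It fails at once if the scale's pan was loaded with more than 15 N (contact force between pan and anything else above 15 N).
It fails at once if the shim was let fall into the tray from more than 25 mm (contact force between shim and anything else below 0.01 N and z of shim in the frame of shim_bay above 0.025 m and horizontal distance between shim and shim_bay below 0.15 m).
It fails at once if the carton was moved more than 20 mm (distance of carton from where it was at the start of the episode above 0.02 m).
It fails at once if the tape roll was moved more than 20 mm (distance of tape_roll from where it was at the start of the episode above 0.02 m).
It fails at once if the tape measure was moved more than 20 mm (distance of tape_measure from where it was at the start of the episode above 0.02 m).
It also fails if it takes over 61 s, if anything falls off the work surface, if the arm or the gripper's body presses on something with over 40 N, if the wrist force passes 120 N, or if a joint passes its speed limit or range.

## Working session

There is one attempt and no reset: what is moved stays moved. The work goes in short steps, Python scripts to look and compute and a shell command to move; the robot and the scene stay as the last step left them, time stands still between calls to the robot, and variables do not carry over. Pictures are saved under pics/ and viewed, and the job is handed in when it is done.

```bash
mkdir -p pics; ls; cat > h.py <<'E'
import numpy as np, cv2
from plant import *
def cam(n):
    m=camera_model(n); K=np.array(m["camera_matrix"])
    if "mount" in m:
        s=state(); q=s["tool_rot"]; from scipy.spatial.transform import Rotation as R
        T=np.eye(4); T[:3,:3]=R.from_quat([q[1],q[2],q[3],q[0]]).as_matrix(); T[:3,3]=s["tool_pos"]
        C=T@np.array(m["mount"]); return K,C[:3,:3],C[:3,3]
    Rm=cv2.Rodrigues(np.array(m["rvec"],float))[0]; t=np.array(m["tvec"],float).ravel()
    return K,Rm.T,-Rm.T@t
def unproj(c,px,z):
    K,R,o=c; d=R@np.linalg.inv(K)@np.array([px[0],px[1],1.]); return o+d*(z-o[2])/d[2]
def proj(c,p):
    K,R,o=c; v=K@(R.T@(np.array(p,float)-o)); return v[:2]/v[2]
def save(n,f,box=None,s=1):
    i=cv2.cvtColor(f,cv2.COLOR_RGB2BGR)
    if box: i=i[box[1]:box[3],box[0]:box[2]]
    cv2.imwrite("pics/"+n,cv2.resize(i,None,fx=s,fy=s,interpolation=cv2.INTER_CUBIC))
E
python3 - <<'E'
from h import *
s=state(); print(s)
for n in ("scene","side","wrist"):
    f=grab_frame(n); save(n+"0.png",f); np.save(n+"0.npy",f)
    print(n,cam(n)[2], cam(n)[1][:,2])
    if n!="wrist":
      for t in ("shim","pan","pan_edge","tray","shim_bay","carton","tape_roll","tape_measure"):
        l=[(np.round(d["pixel"]).tolist(),round(d["conf"],2)) for d in landmark_of(n,t)]
        b=[(np.round(d["bbox"]).tolist(),round(d["conf"],2)) for d in find_in(n,t)] if t in("shim","pan","tray") else ""
        print(t,l,b)
E
```

```text
pics
{'time': 0.0, 'joint_pos': array([-1.34800881e+00,  5.33593956e-02,  1.61432418e+00,  3.08507996e-05,
        1.47602337e+00, -1.19008044e-01]), 'joint_vel': array([-0.00021076,  0.00343507,  0.00030146,  0.00256889,  0.00022161,
        0.00244256]), 'joint_efforts': array([ 3.10932810e-03, -3.93679476e+01, -3.70170593e+01,  2.98567033e-05,
        6.94394927e-03,  8.05436144e-06]), 'tool_pos': array([ 0.20934432, -0.58819698,  0.22134345]), 'tool_rot': array([-1.05651937e-03,  9.85432181e-01,  1.70065571e-01, -3.94964506e-05]), 'contact_force': array([ 0.25617616,  1.22977067, -0.03487591]), 'ft_torque': array([ 0.02660312, -0.02720151,  0.02023388]), 'gripper_width': 0.9996293200845291}
scene [ 1.38450864 -0.02067724  1.0967274 ] [-0.61705551  0.06193449 -0.78447857]
shim [([187.0, 310.0], 0.87), ([209.0, 228.0], 0.69), ([119.0, 236.0], 0.6)] [([170.0, 295.0, 202.0, 320.0], 0.88), ([102.0, 220.0, 133.0, 259.0], 0.87)]
pan [([190.0, 199.0], 0.87)] [([156.0, 198.0, 222.0, 256.0], 0.6)]
pan_edge [([190.0, 198.0], 0.74)] 
tray [([318.0, 229.0], 0.82), ([258.0, 308.0], 0.72)] [([281.0, 179.0, 359.0, 272.0], 0.88)]
shim_bay [([317.0, 217.0], 0.58)] 
carton [([257.0, 309.0], 0.83)] 
tape_roll [([406.0, 181.0], 0.8)] 
tape_measure [([251.0, 181.0], 0.84)] 
side [-0.01935088  0.9546609   1.08823485] [ 0.40825958 -0.61588815 -0.67379959]
shim [([300.0, 166.0], 0.82), ([362.0, 158.0], 0.62), ([270.0, 162.0], 0.55), ([229.0, 365.0], 0.43)] [([283.0, 154.0, 325.0, 175.0], 0.89), ([257.0, 156.0, 276.0, 169.0], 0.75)]
pan [([336.0, 167.0], 0.79)] [([273.0, 132.0, 354.0, 184.0], 0.77)]
pan_edge [([340.0, 168.0], 0.63)] 
tray [([257.0, 255.0], 0.59)] [([189.0, 205.0, 320.0, 306.0], 0.69)]
shim_bay [] 
carton [([232.0, 190.0], 0.66)] 
tape_roll [([230.0, 367.0], 0.8), ([268.0, 262.0], 0.43)] 
tape_measure [([351.0, 250.0], 0.57)] 
wrist [ 0.28310753 -0.56244428  0.37325531] [-0.28863821 -0.10249308 -0.95193653]
```

View pics/scene0.png

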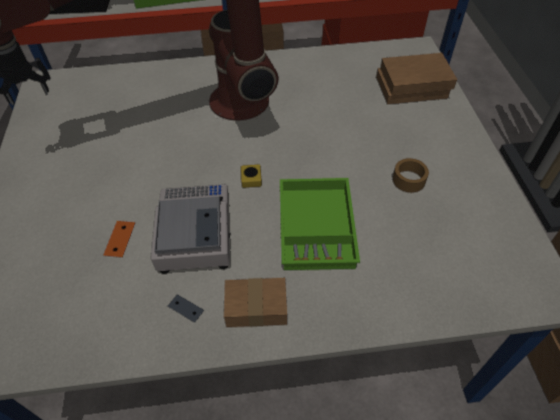

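View pics/side0.png

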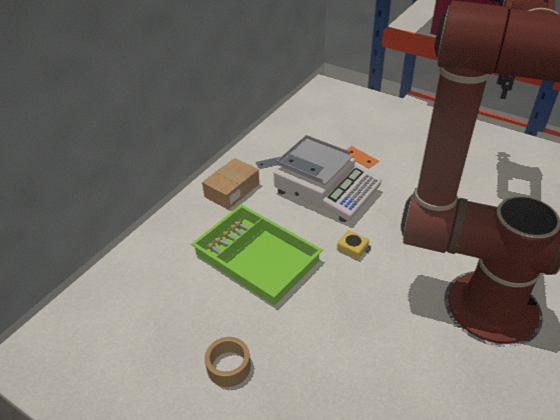

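View pics/wrist0.png

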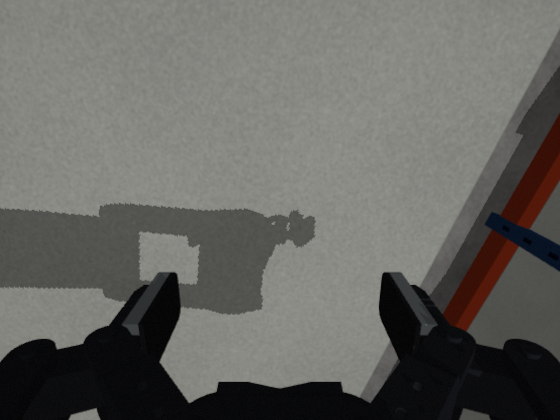

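```bash
python3 - <<'E'
from h import *
save("scene0c.png",np.load("scene0.npy"),(95,150,295,330),4)
save("side0c.png",np.load("side0.npy"),(220,110,420,210),4)
E
```

```text
(no output)
```

View pics/scene0c.png

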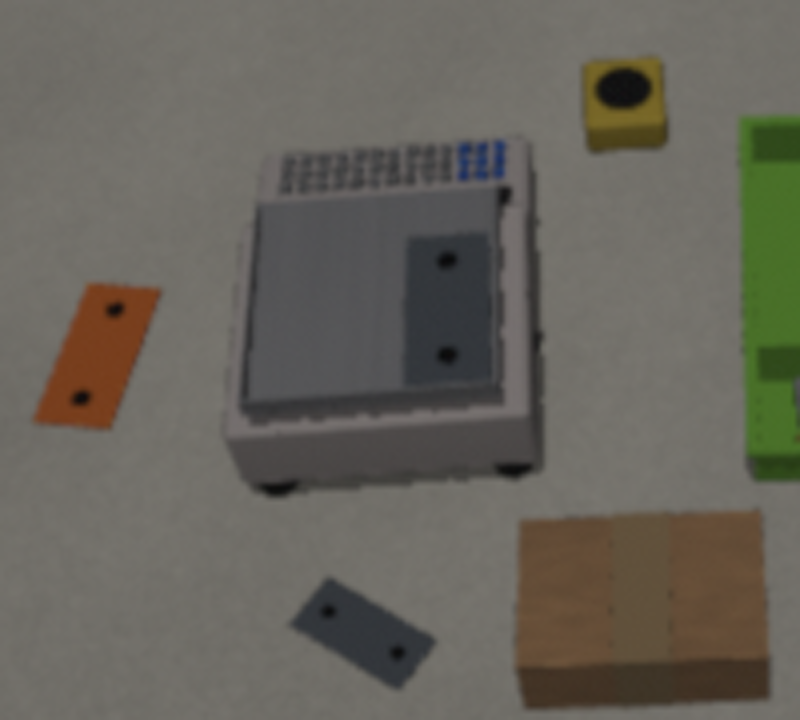

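View pics/side0c.png

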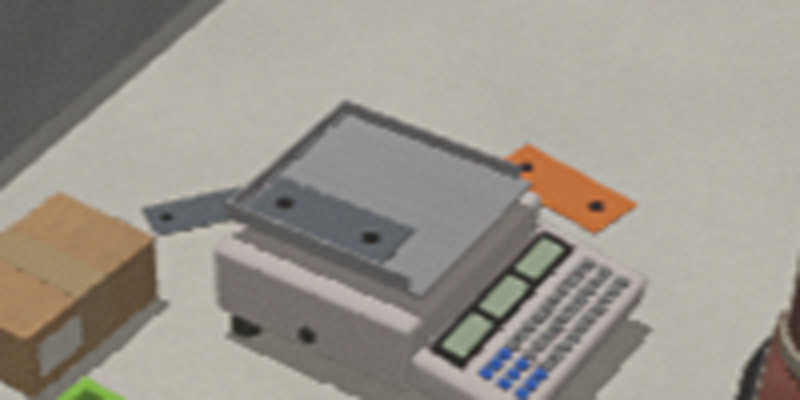

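Candidates for the shim in the scene picture are the blue-grey plate on the pan at (209,228), a smaller grey plate on the bench at (187,310), and an orange plate at (119,236). The pan plate is the larger non-orange one, and the enlarged crops confirm it lies in the pan's back left corner. Next I measure positions.

```bash
python3 - <<'E'
from h import *
def tri(ps):
    A=np.zeros((3,3));b=np.zeros(3)
    for n,p in ps:
        K,R,o=cam(n); d=R@np.linalg.inv(K)@np.array([*p,1.]); d/=np.linalg.norm(d); M=np.eye(3)-np.outer(d,d); A+=M;b+=M@o
    return np.linalg.solve(A,b)
sc=lambda u,v:(u/4+95-.375,v/4+150-.375)
sd=lambda u,v:(u/4+220-.375,v/4+110-.375)
print("hole front",tri([("scene",sc(447,260)),("side",sd(371,238))]))
print("hole back",tri([("scene",sc(447,355)),("side",sd(285,203))]))
for nm,p in dict(hf=(447,260),hb=(447,355),cfr=(408,238),cfl=(487,233),cbl=(490,382),cbr=(404,386),edgeL=(497,192),edgeR=(262,203),backR=(247,400),backL=(498,383)).items():
    print(nm,np.round(unproj(cam("scene"),sc(*p),.107),4))
for nm,p in dict(hf=(371,238),hb=(285,203)).items(): print("side",nm,np.round(unproj(cam("side"),sd(*p),.107),4))
# refine hole centroids
for n,box in(("scene",(195,205,222,250)),("side",(280,150,330,178))):
    f=cv2.cvtColor(np.load(n+"0.npy"),cv2.COLOR_RGB2GRAY); g=f[box[1]:box[3],box[0]:box[2]]
    k,l,st,ce=cv2.connectedComponentsWithStats((g<np.percentile(g,4)).astype(np.uint8))
    print(n,[(c+np.array(box[:2]),s[4]) for c,s in zip(ce[1:],st[1:])])
for nm,p,z in (("tray",(318,229),0),("bay",(317,217),.003),("carton",(257,309),0),("roll",(406,181),0),("tm",(251,181),0)):
    print(nm,np.round(unproj(cam("scene"),p,z),3))
print("side tray",unproj(cam("side"),(257,255),0),"tm",unproj(cam("side"),(351,250),0))
# tray from green mask
for n in("scene","side"):
    h=cv2.cvtColor(np.load(n+"0.npy"),cv2.COLOR_RGB2HSV); m=cv2.inRange(h,(35,120,60),(75,255,255)); m[:100]=0
    c=max(cv2.findContours(m,0,2)[0],key=cv2.contourArea)
    q=cv2.approxPolyDP(cv2.convexHull(c),4,True)[:,0]
    print(n,[(p.tolist(),np.round(unproj(cam(n),p,.045)[:2],3).tolist()) for p in q])
E
```

```text
hole front [ 0.58805271 -0.12343956  0.10504086]
hole back [ 0.66428168 -0.12615624  0.10499719]
hf [ 0.5893 -0.1235  0.107 ]
hb [ 0.6656 -0.1261  0.107 ]
cfr [ 0.5673 -0.1484  0.107 ]
cfl [ 0.5702 -0.0964  0.107 ]
cbl [ 0.6898 -0.1002  0.107 ]
cbr [ 0.6856 -0.1535  0.107 ]
edgeL [ 0.5357 -0.0881  0.107 ]
edgeR [ 0.5234 -0.2452  0.107 ]
backR [ 0.6828 -0.2505  0.107 ]
backL [ 0.6913 -0.0953  0.107 ]
side hf [ 0.5869 -0.1209  0.107 ]
side hb [ 0.6629 -0.1237  0.107 ]
scene [(array([206.33333333, 214.875     ]), np.int32(24)), (array([206.52, 238.28]), np.int32(25))]
side [(array([285.35714286, 154.28571429]), np.int32(14)), (array([290.71428571, 160.14285714]), np.int32(14)), (array([281., 164.]), np.int32(3)), (array([292., 169.]), np.int32(1)), (array([312., 169.]), np.int32(15)), (array([298., 171.]), np.int32(1)), (array([308., 175.]), np.int32(1)), (array([310.5, 176. ]), np.int32(2)), (array([313.5, 177. ]), np.int32(2))]
tray [0.598 0.176 0.   ]
bay [0.558 0.18  0.003]
carton [ 0.822 -0.019  0.   ]
roll [0.457 0.472 0.   ]
tm [0.391 0.006 0.   ]
side tray [0.59218905 0.16621309 0.        ] tm [0.38227825 0.01477667 0.        ]
scene [([347, 178], [0.46, 0.285]), ([359, 260], [0.742, 0.255]), ([355, 267], [0.762, 0.24]), ([285, 269], [0.743, 0.063]), ([280, 180], [0.44, 0.089])]
side [([238, 206], [0.722, 0.07]), ([321, 249], [0.435, 0.092]), ([318, 260], [0.422, 0.13]), ([274, 304], [0.442, 0.308]), ([198, 255], [0.699, 0.281]), ([192, 244], [0.738, 0.258])]
```

Shim centre is about (0.626, -0.125), its top at z ≈ 0.105, and its yaw about -2°. The tray is about (0.59, 0.175), and the tape measure about (0.387, 0.01). I'll move to above the shim now.

```bash
python3 -m crank '[{"angular":[0,0,0],"delta_pos":[1,-0.5,0],"gripper":0},{"angular":[0,0,0],"delta_pos":[1,-0.5,0],"gripper":0},{"angular":[0,0,0],"delta_pos":[1,-0.5,0],"gripper":0},{"angular":[0,0,0],"delta_pos":[1,-0.5,0],"gripper":0},{"angular":[0,0,0],"delta_pos":[1,-0.5,0],"gripper":0},{"angular":[0,0,0],"delta_pos":[1,-0.5,0],"gripper":0},{"angular":[0,0,0],"delta_pos":[1,-0.5,0],"gripper":0},{"angular":[0,0,0],"delta_pos":[1,-0.5,0],"gripper":0},{"angular":[0,0,0],"delta_pos":[1,-0.5,0],"gripper":0},{"angular":[0,0,0],"delta_pos":[1,-0.5,0],"gripper":0},{"angular":[0,0,0],"delta_pos":[1,-0.5,0],"gripper":0},{"angular":[0,0,0],"delta_pos":[1,-0.5,0],"gripper":0}]'; python3 -c "
from plant import state; s=state(); print(s['joint_pos'],s['tool_pos'],s['tool_rot'])"
```

```text
time: 2.75
tool_pos: [0.4891, -0.2977, 0.2227]
tool_rot: [0.0, 0.985, 0.17, 0.0]
contact_force: [0.7, 0.0, -0.3]
gripper_width: 0.004
[-6.76828652e-01 -7.18854089e-02  1.73643268e+00 -1.29088090e-05
  1.47672368e+00  5.52171497e-01] [ 0.48905219 -0.29774221  0.22272406] [1.24855174e-04 9.85432313e-01 1.70068018e-01 1.01615883e-04]
```

```bash
python3 -m crank '[{"angular":[0,0,0],"delta_pos":[1,-0.515,0],"gripper":0},{"angular":[0,0,0],"delta_pos":[1,-0.515,0],"gripper":0},{"angular":[0,0,0],"delta_pos":[1,-0.515,0],"gripper":0},{"angular":[0,0,0],"delta_pos":[1,-0.515,0],"gripper":0},{"angular":[0,0,0],"delta_pos":[1,-0.515,0],"gripper":0},{"angular":[0,0,0],"delta_pos":[1,-0.515,0],"gripper":0},{"angular":[0,0,0],"delta_pos":[1,-0.515,0],"gripper":0},{"angular":[0,0,1],"delta_pos":[0,0,0],"gripper":0},{"angular":[0,0,1],"delta_pos":[0,0,0],"gripper":0},{"angular":[0,0,1],"delta_pos":[0,0,0.4],"gripper":0},{"angular":[0,0,1],"delta_pos":[0,0,0.5],"gripper":0},{"angular":[0,0,0.3],"delta_pos":[0,0,0.5],"gripper":0}]'; python3 - <<'E'
from h import *
s=state(); print(s['joint_pos'],s['tool_pos'],s['tool_rot'],s['contact_force'])
c=cam("wrist"); f=grab_frame("wrist"); save("w1.png",f); np.save("w1.npy",f)
for t in("shim","pan","pan_edge"): print(t,landmark_of("wrist",t))
for t in("shim","pan"): print(t,find_in("wrist",t))
E
```

```text
time: 4.25
tool_pos: [0.65, -0.1263, 0.1801]
tool_rot: [0.0, 1.0, -0.017, 0.0]
contact_force: [0.1, 0.9, -0.6]
gripper_width: 0.003
[-3.04191099e-01  1.66323330e-01  1.56209552e+00  1.88329966e-05
  1.41301756e+00  1.30040517e+00] [ 0.64997496 -0.12627339  0.18006571] [ 1.32172560e-05  9.99857171e-01 -1.69006438e-02  7.75534672e-05] [ 0.06500218  0.88371612 -0.58760516]
shim [{'pixel': [359.1, 8.5], 'conf': 0.89}, {'pixel': [513.7, 261.0], 'conf': 0.88}]
pan []
pan_edge []
shim [{'bbox': [233.4, 165.0, 318.6, 305.5], 'conf': 0.95}, {'bbox': [305.1, 0.0, 412.1, 65.9], 'conf': 0.93}, {'bbox': [473.2, 202.7, 558.9, 312.3], 'conf': 0.89}]
pan [{'bbox': [224.5, 149.3, 480.9, 361.9], 'conf': 0.76}]
```

View pics/w1.png

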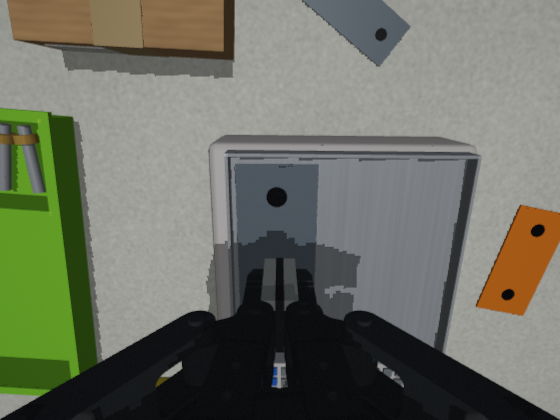

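The picture shows the shim's back hole at (277,197), its back edge at row 165, and the pan's back lip at rows 150-158. The shut fingertips are over the shim at (280,262). Now the distances in numbers.

```bash
python3 - <<'E'
from h import *
c=cam("wrist"); f=np.load("w1.npy"); save("w1c.png",f,(205,125,495,325),2.7)
for nm,p,z in (("hole",(277,197),.105),("bl",(236,165),.105),("br",(318,165),.105),("liptopL",(230,157),.1145),("liptopR",(478,157),.1145),("lipbackL",(230,150),.1145)):
    print(nm,np.round(unproj(c,p,z),4))
E
```

```text
hole [ 0.6636 -0.1253  0.105 ]
bl [ 0.6865 -0.0989  0.105 ]
br [ 0.6847 -0.1532  0.105 ]
liptopL [ 0.6935 -0.0968  0.1145]
liptopR [ 0.6882 -0.2529  0.1145]
lipbackL [ 0.6979 -0.0971  0.1145]
```

View pics/w1c.png

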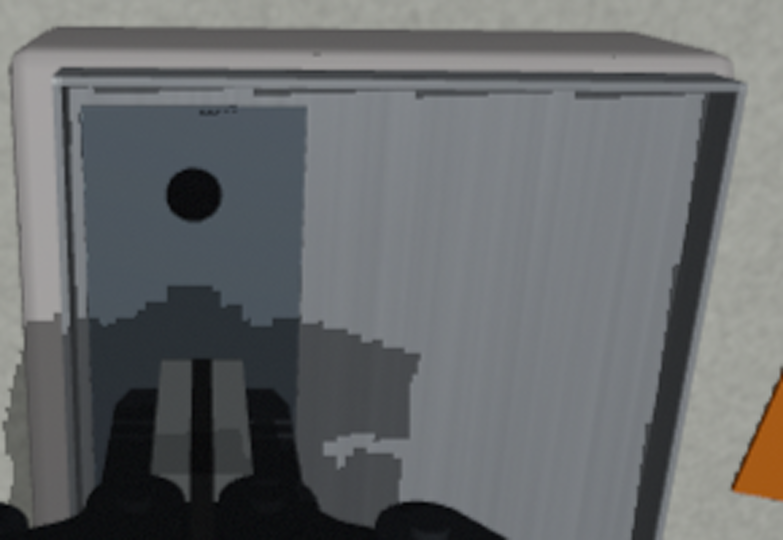

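```bash
python3 -m crank '[{"angular":[0,0,0],"delta_pos":[0,0,0.6],"gripper":0},{"angular":[0,0,0],"delta_pos":[0,0,0.6],"gripper":0},{"angular":[0,0,0],"delta_pos":[0,0,0.5],"gripper":0},{"angular":[0,0,0],"delta_pos":[0,0,0],"gripper":0}]'
for i in 1 2 3; do python3 -c "
from plant import state; s=state(); print(s['contact_force'],s['tool_pos'])"; done
python3 -m crank '[{"angular":[0,0,0],"delta_pos":[0,0,0.06],"gripper":0}]'
```

```text
time: 5.05
tool_pos: [0.6484, -0.1258, 0.1265]
tool_rot: [-0.001, 1.0, -0.017, -0.002]
contact_force: [-0.2, 0.3, 0.8]
gripper_width: -0.0
[-0.24080194  0.25387145  0.75559024] [ 0.64835636 -0.12579707  0.12654655]
[-0.24080194  0.25387145  0.75559024] [ 0.64835636 -0.12579707  0.12654655]
[-0.24080194  0.25387145  0.75559024] [ 0.64835636 -0.12579707  0.12654655]
time: 5.18
tool_pos: [0.6503, -0.1264, 0.1281]
tool_rot: [0.0, 1.0, -0.017, 0.0]
contact_force: [0.2, 0.7, 0.0]
gripper_width: -0.005
```

```bash
python3 -m crank '[{"angular":[0,0,0],"delta_pos":[0,0,0.04],"gripper":0}]'
python3 -m crank '[{"angular":[0,0,0],"delta_pos":[0,0,0.04],"gripper":0}]'
```

```text
time: 5.3
tool_pos: [0.6505, -0.1265, 0.1275]
tool_rot: [0.0, 1.0, -0.017, 0.001]
contact_force: [-0.5, -0.5, 0.0]
gripper_width: 0.002
time: 5.42
tool_pos: [0.6503, -0.1264, 0.1261]
tool_rot: [0.0, 1.0, -0.017, 0.001]
contact_force: [0.0, -0.4, -0.2]
gripper_width: 0.0
```

```bash
python3 -m crank '[{"angular":[0,0,0],"delta_pos":[0,0,0.03],"gripper":0}]'
python3 -m crank '[{"angular":[0,0,0],"delta_pos":[0,0,0.02],"gripper":0}]'
```

```text
time: 5.55
tool_pos: [0.6501, -0.1263, 0.1248]
tool_rot: [0.0, 1.0, -0.017, 0.0]
contact_force: [0.7, -0.5, 1.0]
gripper_width: -0.001
time: 5.68
tool_pos: [0.65, -0.1263, 0.124]
tool_rot: [0.0, 1.0, -0.017, 0.0]
contact_force: [-0.2, -0.4, -0.2]
gripper_width: 0.005
```

```bash
python3 -m crank '[{"angular":[0,0,0],"delta_pos":[0,0,0.02],"gripper":0}]'
```

```text
time: 5.8
tool_pos: [0.65, -0.1263, 0.1233]
tool_rot: [0.0, 1.0, -0.017, 0.0]
contact_force: [-0.2, 0.2, -0.4]
gripper_width: -0.001
```

```bash
python3 -m crank '[{"angular":[0,0,0],"delta_pos":[0,0,0.02],"gripper":0}]'
```

```text
time: 5.92
tool_pos: [0.6499, -0.1263, 0.1227]
tool_rot: [-0.0, 1.0, -0.017, 0.0]
contact_force: [-0.3, -0.2, -0.7]
gripper_width: -0.001
```

```bash
python3 -m crank '[{"angular":[0,0,0],"delta_pos":[0,0,0.02],"gripper":0}]'
```

```text
time: 6.05
tool_pos: [0.6499, -0.1263, 0.1221]
tool_rot: [0.0, 1.0, -0.017, 0.0]
contact_force: [0.1, -0.5, -0.3]
gripper_width: 0.002
```

```bash
python3 -m crank '[{"angular":[0,0,0],"delta_pos":[0,0,0.02],"gripper":0}]'
```

```text
time: 6.18
tool_pos: [0.6499, -0.1263, 0.1215]
tool_rot: [-0.0, 1.0, -0.017, 0.0]
contact_force: [0.3, -0.4, 0.2]
gripper_width: -0.001
```

```bash
python3 -m crank '[{"angular":[0,0,0],"delta_pos":[0,0,0.02],"gripper":0}]'
```

```text
time: 6.3
tool_pos: [0.6499, -0.1263, 0.1209]
tool_rot: [-0.0, 1.0, -0.017, 0.0]
contact_force: [-0.3, -0.0, -0.7]
gripper_width: -0.0
```

```bash
python3 -m crank '[{"angular":[0,0,0],"delta_pos":[0,0,0.02],"gripper":0}]'
```

```text
time: 6.42
tool_pos: [0.6499, -0.1263, 0.1203]
tool_rot: [0.0, 1.0, -0.017, 0.0]
contact_force: [-0.8, -0.4, -1.2]
gripper_width: -0.003
```

```bash
python3 -m crank '[{"angular":[0,0,0],"delta_pos":[0,0,0.015],"gripper":0}]'
```

```text
time: 6.55
tool_pos: [0.6499, -0.1263, 0.1198]
tool_rot: [-0.0, 1.0, -0.017, -0.0]
contact_force: [-0.3, 0.5, 0.3]
gripper_width: -0.003
```

```bash
python3 -m crank '[{"angular":[0,0,0],"delta_pos":[0,0,0.015],"gripper":0}]'
```

```text
time: 6.68
tool_pos: [0.6499, -0.1263, 0.1194]
tool_rot: [0.0, 1.0, -0.017, -0.0]
contact_force: [0.6, 0.4, -0.0]
gripper_width: 0.0
```

```bash
python3 -m crank '[{"angular":[0,0,0],"delta_pos":[0,0,0.01],"gripper":0}]'
```

```text
time: 6.8
tool_pos: [0.6499, -0.1263, 0.1191]
tool_rot: [-0.0, 1.0, -0.017, 0.0]
contact_force: [0.3, 0.4, -1.0]
gripper_width: 0.001
```

```bash
python3 -m crank '[{"angular":[0,0,0],"delta_pos":[0,0,0.01],"gripper":0}]'
```

```text
time: 6.92
tool_pos: [0.65, -0.1263, 0.1188]
tool_rot: [0.0, 1.0, -0.017, 0.0]
contact_force: [0.1, -0.1, 0.4]
gripper_width: 0.002
```

```bash
python3 -m crank '[{"angular":[0,0,0],"delta_pos":[0,0,0.01],"gripper":0}]'
```

```text
time: 7.05
tool_pos: [0.6499, -0.1263, 0.1185]
tool_rot: [0.0, 1.0, -0.017, 0.0]
contact_force: [0.1, 0.6, 0.3]
gripper_width: 0.001
```

```bash
python3 -m crank '[{"angular":[0,0,0],"delta_pos":[0,0,0.01],"gripper":0}]'
```

```text
time: 7.18
tool_pos: [0.6499, -0.1263, 0.1182]
tool_rot: [-0.0, 1.0, -0.017, -0.0]
contact_force: [0.4, -0.4, 0.1]
gripper_width: -0.003
```

```bash
python3 -m crank '[{"angular":[0,0,0],"delta_pos":[0,0,0.01],"gripper":0}]'
```

```text
time: 7.3
tool_pos: [0.6499, -0.1263, 0.1179]
tool_rot: [-0.0, 1.0, -0.017, -0.0]
contact_force: [0.3, -0.6, 0.0]
gripper_width: 0.001
```

```bash
python3 -m crank '[{"angular":[0,0,0],"delta_pos":[0,0,0.01],"gripper":0}]'
```

```text
time: 7.42
tool_pos: [0.6499, -0.1263, 0.1176]
tool_rot: [0.0, 1.0, -0.017, -0.0]
contact_force: [0.6, -0.0, 0.2]
gripper_width: 0.002
```

```bash
python3 -m crank '[{"angular":[0,0,0],"delta_pos":[0,0,0.01],"gripper":0}]'
```

```text
time: 7.55
tool_pos: [0.6499, -0.1263, 0.1173]
tool_rot: [-0.0, 1.0, -0.017, -0.0]
contact_force: [-0.3, -0.5, -0.3]
gripper_width: 0.002
```

```bash
python3 - <<'E'
from h import *
f=grab_frame("wrist"); save("w2c.png",f,(205,125,495,325),2.7)
f=grab_frame("side"); save("s2c.png",f,(220,90,380,200),4.5)
E
```

```text
(no output)
```

View pics/w2c.png

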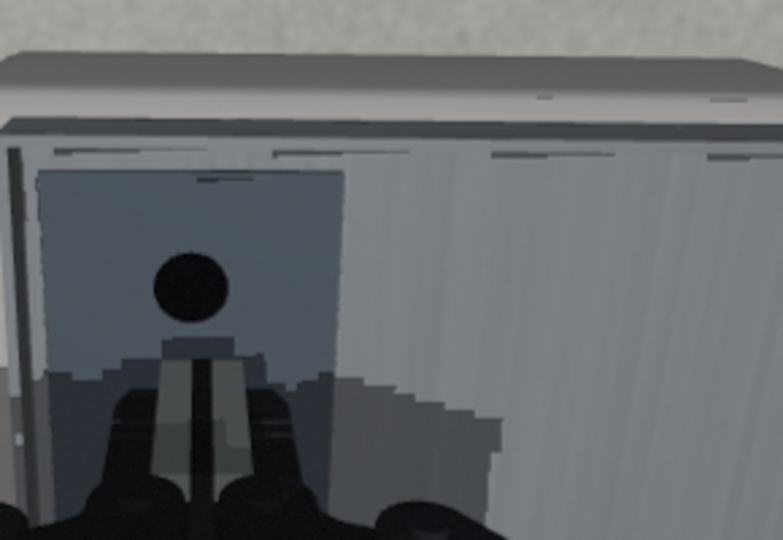

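View pics/s2c.png

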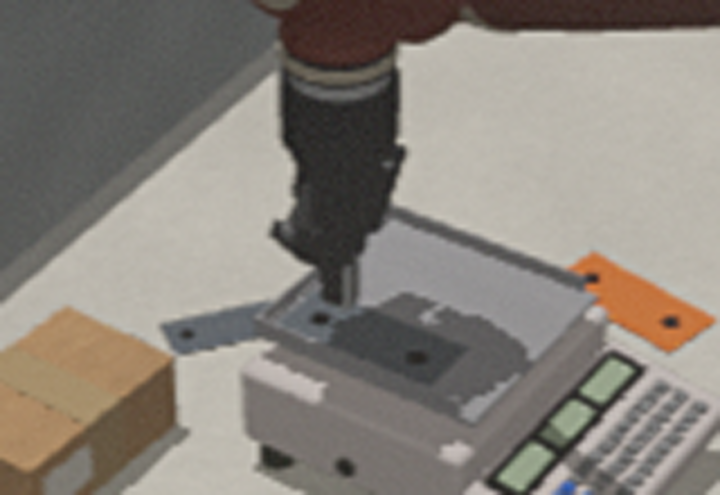

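```bash
python3 - <<'E'
from h import *
from scipy.spatial.transform import Rotation as R
m=camera_model("wrist"); K=np.array(m["camera_matrix"]); M=np.array(m["mount"]); print(M.round(4))
A=np.zeros((3,3));b=np.zeros(3)
q=[1,-.0169,0,0]
for tp,p in(((.65,-.1263,.1801),(193.5/2.7+205,195/2.7+125)),((.65,-.1263,.1173),(191/2.7+205,287/2.7+125))):
    T=np.eye(4);T[:3,:3]=R.from_quat([1,-.0169,0,0]).as_matrix();T[:3,3]=tp;C=T@M
    d=C[:3,:3]@np.linalg.inv(K)@np.array([*p,1.]);d/=np.linalg.norm(d);Q=np.eye(3)-np.outer(d,d);A+=Q;b+=Q@C[:3,3]
print(np.linalg.solve(A,b))
# predicted pixel of fingertip points
C=np.linalg.inv(M)
for pt in((.011,0,.017),(-.011,0,.017),(.011,0,0.004),(.011,0,.0)):
    v=K@(C@np.array([*pt,1]))[:3]; u=v[:2]/v[2]; print(pt,u,(u-[205,125])*2.7)
E
```

```text
[[-1.100e-03 -9.520e-01 -3.062e-01  7.820e-02]
 [ 1.000e+00 -1.100e-03 -3.000e-04 -0.000e+00]
 [-1.000e-04 -3.062e-01  9.520e-01 -1.507e-01]
 [ 0.000e+00  0.000e+00  0.000e+00  1.000e+00]]
[ 0.66300803 -0.12486578  0.10368471]
(0.011, 0, 0.017) [279.44695905 232.38291608] [201.00678945 289.93387341]
(-0.011, 0, 0.017) [279.48567947 270.33027668] [201.11133457 392.39174704]
(0.011, 0, 0.004) [279.46221739 242.38965398] [201.04798696 316.95206574]
(0.011, 0, 0.0) [279.46737558 245.77250322] [201.06191408 326.08575869]
```

```bash
python3 - <<'E'
from h import *
for z in(.10,.104,.108,.112,.116,.12,.125,.13): print(z,(proj(cam("side"),(.65,-.1263,z))-[220,90])*4.5,(proj(cam("side"),(.661,-.1263,z))-[220,90])*4.5,(proj(cam("side"),(.639,-.1263,z))-[220,90])*4.5)
f=grab_frame("side"); save("s3c.png",f,(265,130,325,180),12)
f=grab_frame("scene"); save("c3c.png",f,(175,195,235,245),12)
E
```

```text
0.1 [337.5885056  329.18985685] [323.54702494 323.91201   ] [351.70878932 334.49732384]
0.104 [337.57426054 324.41866468] [323.50926529 319.14530027] [351.71832398 329.72167399]
0.108 [337.55996748 319.63139337] [323.47137875 314.36257148] [351.72789086 324.92988466]
0.112 [337.54562617 314.82796149] [323.43336468 309.56374275] [351.73749013 320.12187389]
0.116 [337.53123637 310.00828708] [323.39522242 304.74873263] [351.74712194 315.29755918]
0.12 [337.51679782 305.17228761] [323.35695134 299.91745915] [351.75678648 310.45685746]
0.125 [337.49868072 299.10420455] [323.30893031 293.85537115] [351.76891341 304.38280859]
0.13 [337.48048659 293.0103202 ] [323.26070568 287.76758021] [351.78109206 298.28285968]
```

View pics/s3c.png

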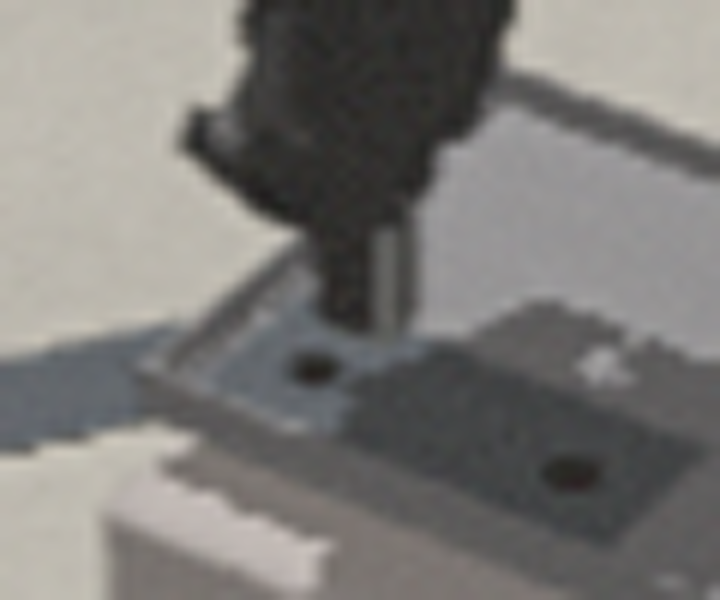

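View pics/c3c.png

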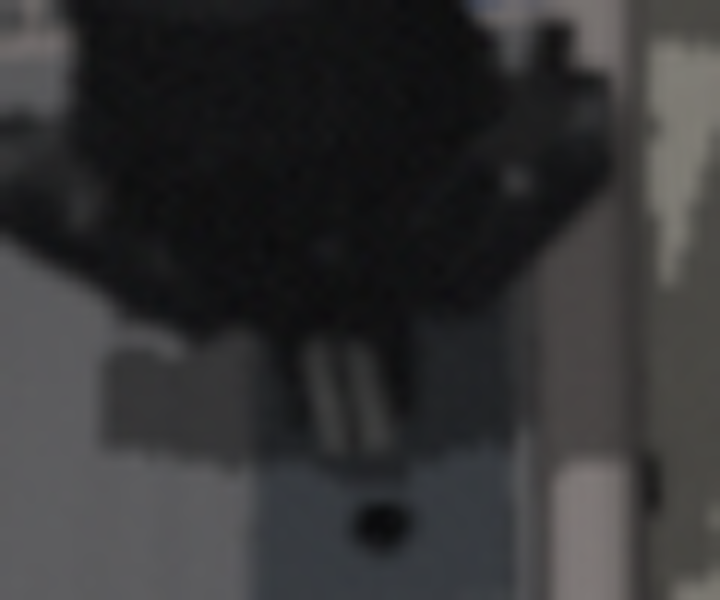

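```bash
python3 -m crank '[{"angular":[0,0,0],"delta_pos":[0,0,0.013],"gripper":0}]' | grep -E "pos|force"
```

```text
tool_pos: [0.65, -0.1263, 0.117]
contact_force: [0.0, -0.1, -0.1]
```

```bash
python3 -m crank '[{"angular":[0,0,0],"delta_pos":[0,0,0.013],"gripper":0}]' | grep -E "pos|force"
```

```text
tool_pos: [0.6499, -0.1263, 0.1165]
contact_force: [0.0, 1.1, -0.8]
```

```bash
python3 -m crank '[{"angular":[0,0,0],"delta_pos":[0,0,0.013],"gripper":0}]' | grep -E "pos|force"
```

```text
tool_pos: [0.6499, -0.1263, 0.1161]
contact_force: [-0.6, -0.6, -0.0]
```

```bash
python3 -m crank '[{"angular":[0,0,0],"delta_pos":[0,0,0.013],"gripper":0}]' | grep -E "pos|force"
```

```text
tool_pos: [0.6499, -0.1263, 0.1157]
contact_force: [-0.6, 0.2, 0.5]
```

```bash
python3 -m crank '[{"angular":[0,0,0],"delta_pos":[0,0,0.013],"gripper":0}]' | grep -E "pos|force"
```

```text
tool_pos: [0.6499, -0.1263, 0.1154]
contact_force: [0.4, 0.1, -0.4]
```

```bash
python3 -m crank '[{"angular":[0,0,0],"delta_pos":[0,0,0.013],"gripper":0}]' | grep -E "pos|force"
```

```text
tool_pos: [0.6499, -0.1263, 0.1149]
contact_force: [0.7, 0.3, 0.4]
```

```bash
cat > guard.py <<'E'
import sys
from plant import state
s=state(); f=s["contact_force"][2]; print(round(s["tool_pos"][2],4),round(f,2)); sys.exit(f>float(sys.argv[1]))
E
G="python3 guard.py 1.8"
python3 -m crank '[{"angular":[0,0,0],"delta_pos":[0,0,0.013],"gripper":0}]' >/dev/null && $G && python3 -m crank '[{"angular":[0,0,0],"delta_pos":[0,0,0.013],"gripper":0}]' >/dev/null && $G && python3 -m crank '[{"angular":[0,0,0],"delta_pos":[0,0,0.013],"gripper":0}]' >/dev/null && $G && python3 -m crank '[{"angular":[0,0,0],"delta_pos":[0,0,0.013],"gripper":0}]' >/dev/null && $G && python3 -m crank '[{"angular":[0,0,0],"delta_pos":[0,0,0.013],"gripper":0}]' >/dev/null && $G && python3 -m crank '[{"angular":[0,0,0],"delta_pos":[0,0,0.013],"gripper":0}]' >/dev/null && $G && python3 -m crank '[{"angular":[0,0,0],"delta_pos":[0,0,0.013],"gripper":0}]' >/dev/null && $G && python3 -m crank '[{"angular":[0,0,0],"delta_pos":[0,0,0.013],"gripper":0}]' >/dev/null && $G
```

```text
0.1146 -0.78False
```

```bash
sed -i 's/sys.exit(\(.*\))$/sys.exit(int(\1))/' guard.py; tail -1 guard.py
G="python3 guard.py 1.8"
$G && python3 -m crank '[{"angular":[0,0,0],"delta_pos":[0,0,0.013],"gripper":0}]' >/dev/null && $G && python3 -m crank '[{"angular":[0,0,0],"delta_pos":[0,0,0.013],"gripper":0}]' >/dev/null && $G && python3 -m crank '[{"angular":[0,0,0],"delta_pos":[0,0,0.013],"gripper":0}]' >/dev/null && $G && python3 -m crank '[{"angular":[0,0,0],"delta_pos":[0,0,0.013],"gripper":0}]' >/dev/null && $G && python3 -m crank '[{"angular":[0,0,0],"delta_pos":[0,0,0.013],"gripper":0}]' >/dev/null && $G && python3 -m crank '[{"angular":[0,0,0],"delta_pos":[0,0,0.013],"gripper":0}]' >/dev/null && $G && python3 -m crank '[{"angular":[0,0,0],"delta_pos":[0,0,0.013],"gripper":0}]' >/dev/null && $G && python3 -m crank '[{"angular":[0,0,0],"delta_pos":[0,0,0.013],"gripper":0}]' >/dev/null && $G
```

```text
s=state(); f=s["contact_force"][2]; print(round(s["tool_pos"][2],4),round(f,2)); sys.exit(int(f>float(sys.argv[1])))
0.1146 -0.78
0.1142 -0.29
0.1138 0.24
0.1134 -0.66
0.113 0.57
0.1126 -0.33
0.1122 -0.41
0.1118 0.01
0.1115 -0.59
```

```bash

G="python3 guard.py 1.8"
$G && python3 -m crank '[{"angular":[0,0,0],"delta_pos":[0,0,0.013],"gripper":0}]' >/dev/null && $G && python3 -m crank '[{"angular":[0,0,0],"delta_pos":[0,0,0.013],"gripper":0}]' >/dev/null && $G && python3 -m crank '[{"angular":[0,0,0],"delta_pos":[0,0,0.013],"gripper":0}]' >/dev/null && $G && python3 -m crank '[{"angular":[0,0,0],"delta_pos":[0,0,0.013],"gripper":0}]' >/dev/null && $G && python3 -m crank '[{"angular":[0,0,0],"delta_pos":[0,0,0.013],"gripper":0}]' >/dev/null && $G && python3 -m crank '[{"angular":[0,0,0],"delta_pos":[0,0,0.013],"gripper":0}]' >/dev/null && $G && python3 -m crank '[{"angular":[0,0,0],"delta_pos":[0,0,0.013],"gripper":0}]' >/dev/null && $G && python3 -m crank '[{"angular":[0,0,0],"delta_pos":[0,0,0.013],"gripper":0}]' >/dev/null && $G;  python3 - <<'E'
from h import *
f=grab_frame("wrist"); save("w4c.png",f,(205,125,495,325),2.7)
E
```

```text
0.1115 -0.59
0.111 0.98
0.1106 -0.05
0.1102 0.39
0.1099 -0.2
0.1095 0.18
0.1091 -0.46
0.1087 -0.77
0.1083 -0.0
```

View pics/w4c.png

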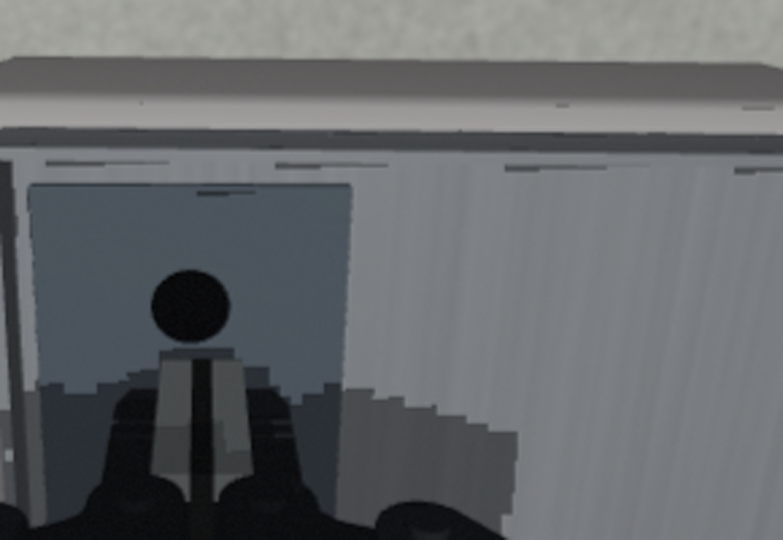

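```bash

G="python3 guard.py 1.8"
python3 -m crank '[{"angular":[0,0,0],"delta_pos":[0,0,0.03],"gripper":0}]' >/dev/null && $G && python3 -m crank '[{"angular":[0,0,0],"delta_pos":[0,0,0.03],"gripper":0}]' >/dev/null && $G && python3 -m crank '[{"angular":[0,0,0],"delta_pos":[0,0,0.02],"gripper":0}]' >/dev/null && $G && python3 -m crank '[{"angular":[0,0,0],"delta_pos":[0,0,0.02],"gripper":0}]' >/dev/null && $G && python3 -m crank '[{"angular":[0,0,0],"delta_pos":[0,0,0.013],"gripper":0}]' >/dev/null && $G && python3 -m crank '[{"angular":[0,0,0],"delta_pos":[0,0,0.013],"gripper":0}]' >/dev/null && $G && python3 -m crank '[{"angular":[0,0,0],"delta_pos":[0,0,0.013],"gripper":0}]' >/dev/null && $G && python3 -m crank '[{"angular":[0,0,0],"delta_pos":[0,0,0.013],"gripper":0}]' >/dev/null && $G && python3 -m crank '[{"angular":[0,0,0],"delta_pos":[0,0,0.013],"gripper":0}]' >/dev/null && $G
```

```text
0.1075 0.01
0.1064 -0.35
0.1058 -0.15
0.1053 0.31
0.1049 0.31
0.1045 -0.23
0.1042 -0.42
0.1038 0.23
0.1033 -1.31
```

```bash

G="python3 guard.py 1.8"
$G && python3 -m crank '[{"angular":[0,0,0],"delta_pos":[0,0,0.013],"gripper":0}]' >/dev/null && $G && python3 -m crank '[{"angular":[0,0,0],"delta_pos":[0,0,0.013],"gripper":0}]' >/dev/null && $G && python3 -m crank '[{"angular":[0,0,0],"delta_pos":[0,0,0.013],"gripper":0}]' >/dev/null && $G && python3 -m crank '[{"angular":[0,0,0],"delta_pos":[0,0,0.013],"gripper":0}]' >/dev/null && $G && python3 -m crank '[{"angular":[0,0,0],"delta_pos":[0,0,0.013],"gripper":0}]' >/dev/null && $G && python3 -m crank '[{"angular":[0,0,0],"delta_pos":[0,0,0.013],"gripper":0}]' >/dev/null && $G && python3 -m crank '[{"angular":[0,0,0],"delta_pos":[0,0,0.013],"gripper":0}]' >/dev/null && $G && python3 -m crank '[{"angular":[0,0,0],"delta_pos":[0,0,0.013],"gripper":0}]' >/dev/null && $G
```

```text
0.1033 -1.31
0.103 0.52
0.1026 -0.04
0.1022 -0.72
0.1018 -0.4
0.1014 -0.11
0.101 0.73
0.1007 1.19
0.1003 0.33
```

```bash

G="python3 guard.py 1.8"
$G && python3 -m crank '[{"angular":[0,0,0],"delta_pos":[0,0,0.013],"gripper":0}]' >/dev/null && $G && python3 -m crank '[{"angular":[0,0,0],"delta_pos":[0,0,0.013],"gripper":0}]' >/dev/null && $G && python3 -m crank '[{"angular":[0,0,0],"delta_pos":[0,0,0.013],"gripper":0}]' >/dev/null && $G && python3 -m crank '[{"angular":[0,0,0],"delta_pos":[0,0,0.013],"gripper":0}]' >/dev/null && $G ;  python3 - <<'E'
from h import *
f=grab_frame("wrist"); save("w5c.png",f,(205,125,495,325),2.7)
f=grab_frame("side"); save("s5c.png",f,(265,130,325,180),12)
print(state()['time'],state()['joint_efforts'])
E
```

```text
0.1003 0.33
0.0999 0.63
0.0995 -1.06
0.0991 -0.32
0.0987 -0.35
13.4 [-7.50845102e-04 -4.48680317e+01 -3.44948602e+01  1.28333800e-04
 -2.86309725e-03  1.08145574e-05]
```

View pics/w5c.png

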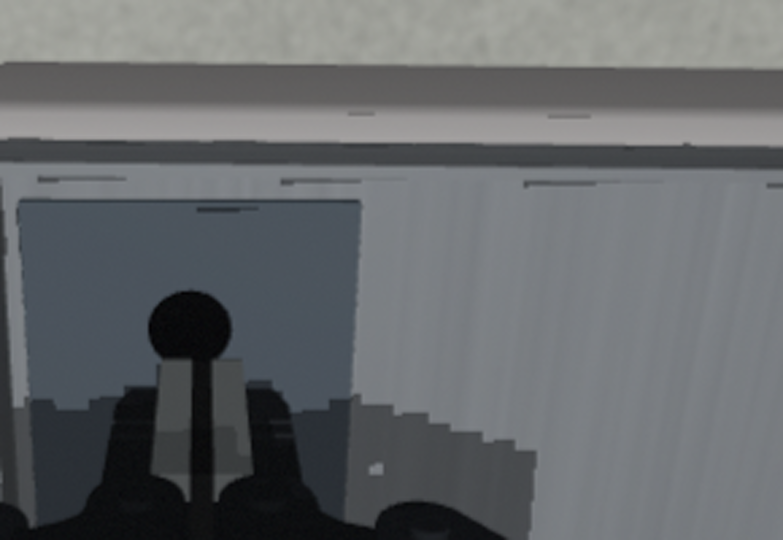

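View pics/s5c.png

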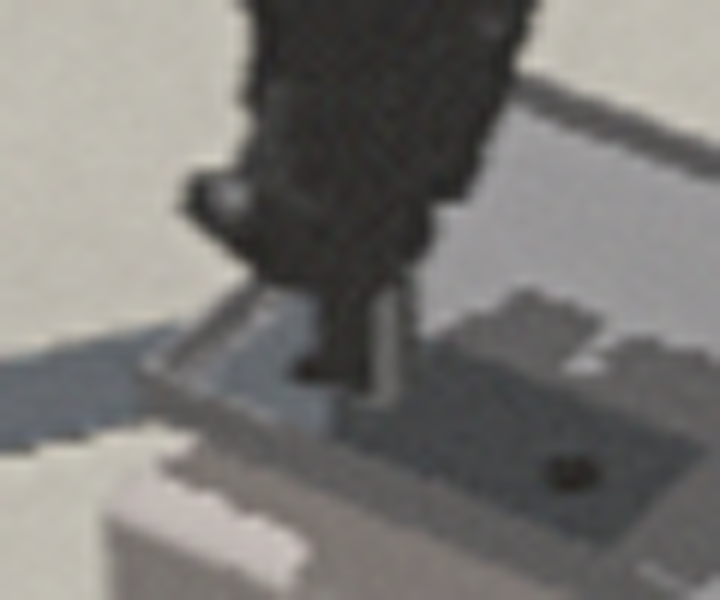

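```bash

G="python3 guard.py 1.6"
$G && python3 -m crank '[{"angular":[0,0,0],"delta_pos":[0,0,0.012],"gripper":0}]' >/dev/null && $G && python3 -m crank '[{"angular":[0,0,0],"delta_pos":[0,0,0.012],"gripper":0}]' >/dev/null && $G && python3 -m crank '[{"angular":[0,0,0],"delta_pos":[0,0,0.012],"gripper":0}]' >/dev/null && $G && python3 -m crank '[{"angular":[0,0,0],"delta_pos":[0,0,0.012],"gripper":0}]' >/dev/null && $G && python3 -m crank '[{"angular":[0,0,0],"delta_pos":[0,0,0.012],"gripper":0}]' >/dev/null && $G && python3 -m crank '[{"angular":[0,0,0],"delta_pos":[0,0,0.012],"gripper":0}]' >/dev/null && $G && python3 -m crank '[{"angular":[0,0,0],"delta_pos":[0,0,0.012],"gripper":0}]' >/dev/null && $G && python3 -m crank '[{"angular":[0,0,0],"delta_pos":[0,0,0.012],"gripper":0}]' >/dev/null && $G
```

```text
0.0987 0.22
0.0986 2.81
```

```bash
python3 -m crank '[{"angular":[0,0,0],"delta_pos":[0,0,0.003],"gripper":0}]'; python3 -m crank '[{"angular":[0,0,0],"delta_pos":[0,0,0],"gripper":0}]'
```

```text
time: 13.65
tool_pos: [0.65, -0.1263, 0.0986]
tool_rot: [0.0, 1.0, -0.017, 0.0]
contact_force: [-1.0, 0.4, 1.5]
gripper_width: -0.002
time: 13.78
tool_pos: [0.65, -0.1263, 0.0986]
tool_rot: [0.0, 1.0, -0.017, 0.0]
contact_force: [-0.7, 0.1, 2.4]
gripper_width: -0.003
```

```bash
python3 -m crank '[{"angular":[0,0,0],"delta_pos":[0,0,0.006],"gripper":0}]'|grep force; python3 -m crank '[{"angular":[0,0,0],"delta_pos":[0,0,0],"gripper":0}]'
```

```text
contact_force: [-0.9, 0.7, 4.0]
time: 14.02
tool_pos: [0.6501, -0.1263, 0.0985]
tool_rot: [0.0, 1.0, -0.017, 0.0]
contact_force: [-1.3, 0.7, 3.9]
gripper_width: -0.004
```

```bash
python3 -m crank '[{"angular":[0,0,0],"delta_pos":[-0.1,0,0.003],"gripper":0}]'; python3 -m crank '[{"angular":[0,0,0],"delta_pos":[-0.2,0,0],"gripper":0}]'; python3 -m crank '[{"angular":[0,0,0],"delta_pos":[0,0,0],"gripper":0}]'
```

```text
time: 14.15
tool_pos: [0.6477, -0.1263, 0.0985]
tool_rot: [0.0, 1.0, -0.017, 0.001]
contact_force: [1.4, 0.1, 3.9]
gripper_width: 0.0
time: 14.28
tool_pos: [0.6414, -0.1261, 0.0985]
tool_rot: [0.0, 1.0, -0.017, 0.001]
contact_force: [0.8, 0.1, 3.7]
gripper_width: 0.0
time: 14.4
tool_pos: [0.6406, -0.1261, 0.0984]
tool_rot: [0.0, 1.0, -0.017, 0.0]
contact_force: [-1.8, 1.3, 4.5]
gripper_width: 0.002
```

```bash
python3 - <<'E'
from h import *
c=cam("wrist"); f=grab_frame("wrist"); save("w6.png",f)
g=cv2.cvtColor(f,cv2.COLOR_RGB2GRAY)
for b in find_in("wrist","shim"): print(b)
E
```

```text
{'bbox': [370.9, 0.0, 444.6, 39.5], 'conf': 0.86}
{'bbox': [210.1, 199.5, 338.1, 391.3], 'conf': 0.72}
{'bbox': [542.6, 316.0, 558.1, 354.9], 'conf': 0.65}
```

View pics/w6.png

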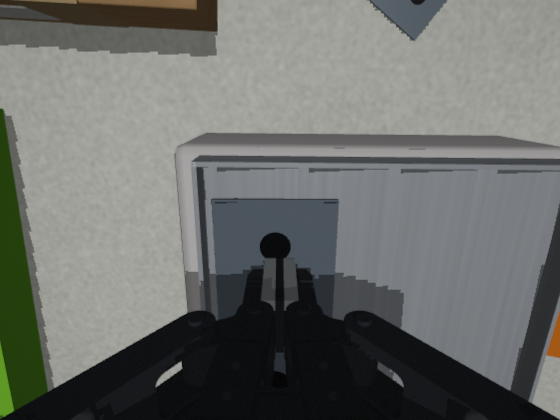

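The shim is moving with the fingers, because its back edge stays at row 199 while the back lip recedes. I'll continue the slide.

```bash

G="python3 guard.py 7.5"
python3 -m crank '[{"angular":[0,0,0],"delta_pos":[-0.27,0,0.002],"gripper":0}]' >/dev/null && $G && python3 -m crank '[{"angular":[0,0,0],"delta_pos":[-0.27,0,0],"gripper":0}]' >/dev/null && $G && python3 -m crank '[{"angular":[0,0,0],"delta_pos":[-0.27,0,0],"gripper":0}]' >/dev/null && $G && python3 -m crank '[{"angular":[0,0,0],"delta_pos":[-0.27,0,0],"gripper":0}]' >/dev/null && $G
```

```text
0.0984 4.63
0.0984 5.97
0.0984 4.3
0.0984 4.32
```

```bash

G="python3 guard.py 7.5"
python3 -m crank '[{"angular":[0,0,0],"delta_pos":[-0.27,0,0],"gripper":0}]' >/dev/null && $G && python3 -m crank '[{"angular":[0,0,0],"delta_pos":[-0.27,0,0],"gripper":0}]' >/dev/null && $G && python3 -m crank '[{"angular":[0,0,0],"delta_pos":[0,0,0],"gripper":0}]' && $G; python3 - <<'E'
from h import *
c=cam("wrist"); f=grab_frame("wrist"); save("w7.png",f); np.save("w7.npy",f)
f=grab_frame("scene"); save("c7.png",f,(140,160,240,260),6); np.save("c7.npy",f)
f=grab_frame("side"); save("s7.png",f,(260,120,390,220),6); np.save("s7.npy",f)
print(c)
E
```

```text
0.0984 4.87
0.0984 6.13
time: 15.38
tool_pos: [0.5913, -0.1244, 0.0983]
tool_rot: [0.0, 1.0, -0.017, -0.0]
contact_force: [-1.6, -0.4, 6.8]
gripper_width: 0.002
0.0983 6.76
(array([[346.45807653,   0.        , 279.26070497],
       [  0.        , 346.45807653, 208.16119428],
       [  0.        ,   0.        ,   1.        ]]), array([[-3.46732726e-02, -9.51077295e-01, -3.07001210e-01],
       [-9.99398676e-01,  3.30660829e-02,  1.04365128e-02],
       [ 2.25397112e-04,  3.07178471e-01, -9.51651899e-01]]), array([ 0.66957518, -0.12695151,  0.24889798]))
```

View pics/w7.png

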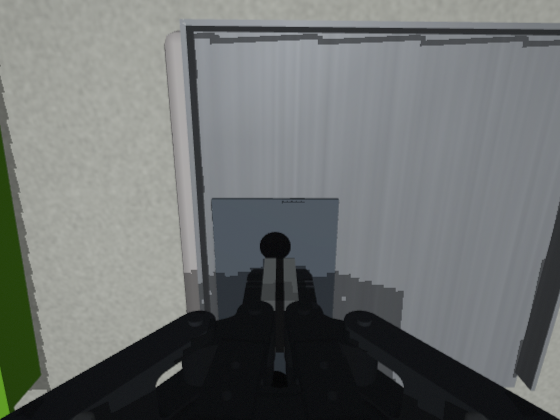

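View pics/s7.png

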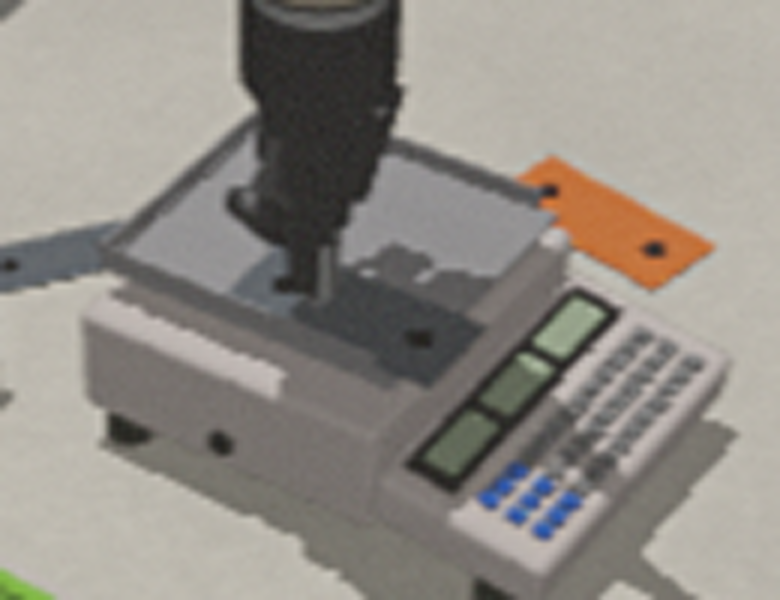

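View pics/c7.png

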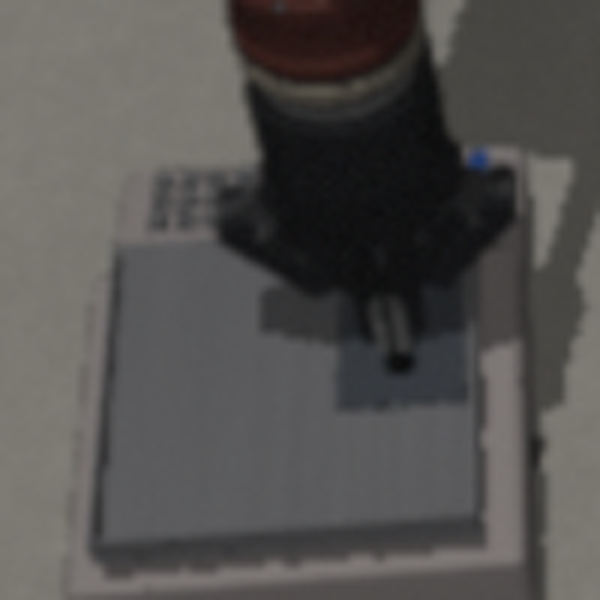

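```bash
python3 - <<'E'
from h import *
c=cam("wrist")
a=unproj(c,(211.5,199),.1045);b=unproj(c,(338,199),.1045); print(a,b, np.linalg.norm(a-b))
for p in ((190,33),(560,36)): print("lip",unproj(c,p,.114))
sd=lambda u,v:(u/6+260-.4,v/6+120-.4)
for nm,p,z in(("shim FR",(480,325),.1045),("shim FL",(430,385),.1045),("hole",(420,340),.1045),("panR front",(557,228),.102),("edge near",(470,318),.102),("panR front liptop",(557,210),.114)):
    print(nm,unproj(cam("side"),sd(*p),z).round(4))
sc=lambda u,v:(u/6+140-.4,v/6+160-.4)
for p in((120,245),(118,240),(465,290)): print("scene edge",unproj(cam("scene"),sc(*p),.102).round(4))
E
```

```text
[ 0.62819999 -0.09614051  0.1045    ] [ 0.62629812 -0.15102175  0.1045    ] 0.05491418156788546
lip [ 0.69183319 -0.09637986  0.114     ]
lip [ 0.68637621 -0.22657417  0.114     ]
shim FR [ 0.5101 -0.146   0.1045]
shim FL [ 0.509  -0.0939  0.1045]
hole [ 0.5293 -0.1209  0.1045]
panR front [ 0.5151 -0.2372  0.102 ]
edge near [ 0.5182 -0.1511  0.102 ]
panR front liptop [ 0.5153 -0.2359  0.114 ]
scene edge [ 0.5191 -0.2477  0.102 ]
scene edge [ 0.516  -0.2487  0.102 ]
scene edge [ 0.5666 -0.0949  0.102 ]
```

```bash

G="python3 guard.py 8"
python3 -m crank '[{"angular":[0,0,0],"delta_pos":[-0.25,0,-0.006],"gripper":0}]' >/dev/null && $G && python3 -m crank '[{"angular":[0,0,0],"delta_pos":[-0.25,0,0],"gripper":0}]' >/dev/null && $G && python3 -m crank '[{"angular":[0,0,0],"delta_pos":[-0.25,0,0],"gripper":0}]' >/dev/null && $G && python3 -m crank '[{"angular":[0,0,0],"delta_pos":[-0.25,0,0],"gripper":0}]' >/dev/null && $G;python3 -m crank '[{"angular":[0,0,0],"delta_pos":[0,0,0],"gripper":0}]'; python3 - <<'E'
from h import *
c=cam("wrist"); f=grab_frame("wrist"); save("w8.png",f); np.save("w8.npy",f)
f=grab_frame("side"); save("s8.png",f,(260,120,390,220),6); np.save("s8.npy",f)
for p in((211.5,199),(338,199)):print(unproj(c,p,.1045))
E
```

```text
0.0984 5.22
0.0984 5.65
0.0984 5.5
0.0984 5.66
time: 16.15
tool_pos: [0.5612, -0.1233, 0.0983]
tool_rot: [0.0, 1.0, -0.017, -0.001]
contact_force: [-1.5, 0.1, 6.7]
gripper_width: -0.004
[ 0.5981243  -0.09506376  0.1045    ]
[ 0.59621688 -0.14996885  0.1045    ]
```

View pics/w8.png

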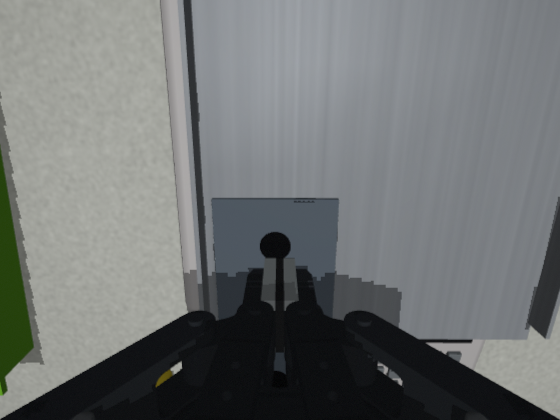

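View pics/s8.png

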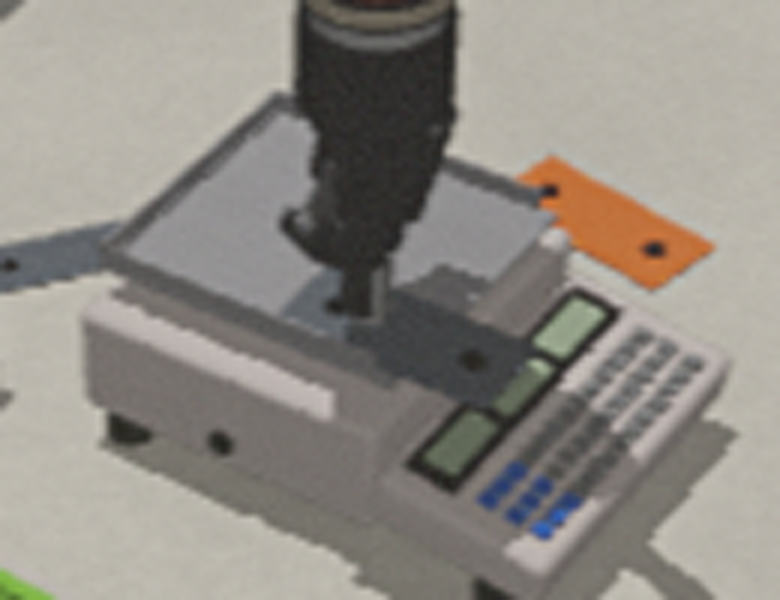

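The shim now sticks out over the front edge. The pan's front edge shows at row ~340, columns 420-525, in the wrist picture. I'll check the overhang.

```bash
python3 - <<'E'
from h import *
c=cam("wrist")
for p in((420,340.5),(522,340)): print(unproj(c,p,.102).round(4))
sd=lambda u,v:(u/6+260-.4,v/6+120-.4)
for p in((535,345),(485,405),(475,360)): print("side",unproj(cam("side"),sd(*p),.1045).round(4))
E
```

```text
[ 0.519  -0.1934  0.102 ]
[ 0.5175 -0.2451  0.102 ]
side [ 0.4804 -0.1463  0.1045]
side [ 0.4799 -0.0946  0.1045]
side [ 0.4996 -0.1214  0.1045]
```

```bash
python3 -m crank '[{"angular":[0,0,0],"delta_pos":[0,0,-0.3],"gripper":0},{"angular":[0,0,0],"delta_pos":[0,0,-1],"gripper":0},{"angular":[0,0,0],"delta_pos":[0,0,-1],"gripper":0.3},{"angular":[0,0,0],"delta_pos":[0,0,-1],"gripper":0.3},{"angular":[-1,0,0],"delta_pos":[0,0,-0.7],"gripper":0.3},{"angular":[-1,0,0],"delta_pos":[0,0,0],"gripper":0.3},{"angular":[-1,0,0],"delta_pos":[0,0,0],"gripper":0.3},{"angular":[-1,0,0],"delta_pos":[0,0,0],"gripper":0.3},{"angular":[0,0,0],"delta_pos":[0,0,0],"gripper":0.3}]'; python3 - <<'E'
from h import *
s=state(); print([list(np.round(s[k],5)) for k in("joint_pos","tool_pos","tool_rot")])
from scipy.spatial.transform import Rotation as R
from scipy.optimize import least_squares
def fk(q,p,s4=1):
    d1,a2,a3,d4,d6,off=p
    r=R.from_euler("ZYYZYZ",[q[0],q[1],0,0,0,0]) if 0 else None
    Rz=lambda a:R.from_euler("z",a); Ry=lambda a:R.from_euler("y",a)
    A=Rz(q[0]); x=np.array([0,0,d1]); A=A*Ry(q[1]); x=x+A.apply([0,off,a2]); A=A*Ry(q[2]); x=x+A.apply([a3,0,d4]); A=A*Rz(s4*q[3])*Ry(q[4]); x=x+A.apply([0,0,d6]); A=A*Rz(q[5]+np.pi/2); return x,A
D=[([-1.34800881e+00,5.33593956e-02,1.61432418,0,1.47602337,-.119],[ 0.209,-0.589,0.2228]),
([-6.76828652e-01,-7.18854089e-02,1.73643268,0,1.47672368,.55217],[ 0.48905219,-0.29774221,0.22272406]),
([-3.04191099e-01,1.66323330e-01,1.56209552,0,1.41301756,1.3004],[ 0.64997496,-0.12627339,0.18006571]),
(s["joint_pos"],s["tool_pos"])]
if __name__=="__main__":
  for s4 in(1,-1):
    f=lambda p:np.concatenate([fk(q,p,s4)[0]-x for q,x in D])
    o=least_squares(lambda p:np.append(f(p),(p-[.4,.5,0,.5,.3,0])*1e-3),[.4,.5,0,.5,.3,0]); print(s4,o.x,np.abs(f(o.x)).max())
    q=s["tool_rot"]; print((R.from_quat([q[1],q[2],q[3],q[0]]).inv()*fk(s["joint_pos"],o.x,s4)[1]).magnitude())
E
```

```text
time: 17.38
tool_pos: [0.5611, -0.122, 0.2163]
tool_rot: [0.173, 0.985, -0.015, -0.005]
contact_force: [-0.2, -0.0, -1.2]
gripper_width: 0.301
[[np.float64(-0.17373), np.float64(-0.07247), np.float64(1.77681), np.float64(-0.34986), np.float64(1.40035), np.float64(1.48143)], [np.float64(0.56114), np.float64(-0.12199), np.float64(0.21628)], [np.float64(0.17293), np.float64(0.98481), np.float64(-0.01519), np.float64(-0.00455)]]
1 [0.24586685 0.42861736 0.10595352 0.61129266 0.28755615 0.07401992] 0.0010717944072641261
3.676108659102123e-16
-1 [-0.54807493  0.31897339 -0.2482737   0.57642648 -0.26805901  0.07237338] 0.02488569469060456
0.6997251853330002
```

```bash
cat > kin.py <<'E'
import numpy as np
from scipy.spatial.transform import Rotation as R
from scipy.optimize import least_squares
LO=np.array([-3.01,-1.01,.06,-1.02,.09,-3.14]);HI=np.array([3.01,2.22,2.58,4.17,2.62,3.14])
Rz=lambda a:R.from_euler("z",a); Ry=lambda a:R.from_euler("y",a)
P=np.array([0.24586685,0.42861736,0.10595352,0.61129266,0.28755615,0.07401992])
def fk(q,p=P):
    d1,a2,a3,d4,d6,off=p
    A=Rz(q[0]); x=np.array([0,0,d1]); A=A*Ry(q[1]); x=x+A.apply([0,off,a2]); A=A*Ry(q[2]); x=x+A.apply([a3,0,d4]); w=x; A=A*Rz(q[3])*Ry(q[4]); x=x+A.apply([0,0,d6]); A=A*Rz(q[5]+np.pi/2); return x,A,w
def rot(psi,th,flip=1,roll=0):
    # heading psi, th below horizontal, jaw y up (flip=1) / down
    z=np.array([np.cos(psi)*np.cos(th),np.sin(psi)*np.cos(th),-np.sin(th)])
    u=np.array([0,0,1.])-z*(-np.sin(th)); y=flip*u/np.linalg.norm(u); x=np.cross(y,z)
    return R.from_matrix(np.stack([x,y,z],1))*Rz(roll)
def ik(x,A,seeds):
    out=[]
    for s in seeds:
        f=lambda q:np.concatenate([(fk(q)[0]-x)*5,(A.inv()*fk(q)[1]).as_rotvec()])
        o=least_squares(f,np.clip(s,LO+1e-3,HI-1e-3),bounds=(LO,HI))
        if np.abs(o.fun).max()<2e-3 and not any(np.abs(o.x-k).max()<.05 for k in out): out.append(o.x)
    return out
E
python3 - <<'E'
from kin import *
rng=np.random.default_rng(0); 
S=[np.array([-.2,0,1.8,j4,j5,j6]) for j4 in(0,1.57,3.1,3.8) for j5 in(.8,1.6) for j6 in(-1.5,1.5)]
yaw=np.radians(-2)
for psi in(0,45,70,90,110,-30,-60,-90):
  for th in(10,30):
    for fl in(1,-1):
      A=rot(yaw+np.radians(psi),np.radians(th),fl); g=np.array([.497,-.122,.104])+A.apply([0,0,.02])
      for q in ik(g,A,S): print(psi,th,fl,q.round(2),"wrist",fk(q)[2].round(3))
E
```

```text
0 30 1 [-0.66 -0.51  2.57  1.36  0.55 -1.67] wrist [ 0.265 -0.114  0.238]
0 30 -1 [-0.66 -0.51  2.57  1.36  0.55  1.47] wrist [ 0.265 -0.114  0.238]
45 10 1 [-0.95  0.18  2.2   1.35  1.54 -2.39] wrist [ 0.304 -0.302  0.15 ]
45 10 -1 [-0.95  0.18  2.2   1.35  1.54  0.75] wrist [ 0.304 -0.302  0.15 ]
45 30 1 [-0.88 -0.04  2.22  1.1   1.32 -2.14] wrist [ 0.328 -0.28   0.238]
45 30 -1 [-0.88 -0.04  2.22  1.1   1.32  1.01] wrist [ 0.328 -0.28   0.238]
70 10 1 [-0.88  0.38  1.94  1.09  1.8  -2.42] wrist [ 0.398 -0.366  0.15 ]
70 10 -1 [-0.88  0.38  1.94  1.09  1.8   0.72] wrist [ 0.398 -0.366  0.15 ]
70 30 1 [-0.83  0.18  1.98  0.9   1.6  -2.29] wrist [ 0.41  -0.337  0.238]
70 30 -1 [-0.83  0.18  1.98  0.9   1.6   0.85] wrist [ 0.41  -0.337  0.238]
90 10 1 [-0.79  0.51  1.74  0.91  2.   -2.47] wrist [ 0.488 -0.385  0.15 ]
90 10 -1 [-0.79  0.51  1.74  0.91  2.    0.67] wrist [ 0.488 -0.385  0.15 ]
90 30 1 [-0.75  0.33  1.81  0.73  1.79 -2.43] wrist [ 0.489 -0.354  0.238]
90 30 -1 [-0.75  0.33  1.81  0.73  1.79  0.72] wrist [ 0.489 -0.354  0.238]
110 10 1 [-0.68  0.62  1.57  0.71  2.18 -2.57] wrist [ 0.578 -0.373  0.15 ]
110 10 -1 [-0.68  0.62  1.57  0.71  2.18  0.57] wrist [ 0.578 -0.373  0.15 ]
110 30 1 [-0.65  0.44  1.65  0.56  1.95 -2.58] wrist [ 0.569 -0.342  0.238]
110 30 -1 [-0.65  0.44  1.65  0.56  1.95  0.56] wrist [ 0.569 -0.342  0.238]
-30 10 1 [-0.21 -0.19  2.57  3.69  0.7   2.77] wrist [0.274 0.018 0.15 ]
-30 10 -1 [-0.21 -0.19  2.57  3.69  0.7  -0.37] wrist [0.274 0.018 0.15 ]
```

```bash
python3 - <<'E'
from kin import *
from plant import state
s=state(); q0=s["joint_pos"]; w=s["tool_rot"]; A0=R.from_quat([w[1],w[2],w[3],w[0]]); x0=s["tool_pos"]
print(s["time"],fk(q0)[0]-x0)
A1=rot(np.radians(45),np.radians(2),-1)
rv=(A0.inv()*A1).as_rotvec(); print("rotvec deg",np.degrees(rv), "rows",np.degrees(np.abs(rv)).max()/5)
def track(q,xs,As):
    mx=0
    for x,A in zip(xs,As):
        f=lambda v:np.concatenate([(fk(v)[0]-x)*5,(A.inv()*fk(v)[1]).as_rotvec()])
        o=least_squares(f,np.clip(q,LO+1e-4,HI-1e-4),bounds=(LO,HI)); mx=max(mx,np.abs(o.fun).max()); dq=o.x-q; q=o.x
        print(q.round(2),"w",fk(q)[2].round(3),round(np.abs(o.fun).max(),4))
    return q
n=20
q=track(q0,[fk(q0)[0]]*n,[A0*R.from_rotvec(rv*(k+1)/n) for k in range(n)])
print("to pre")
p=np.array([.452,-.161,.216]); m=5
xs=[fk(q0)[0]+(p-fk(q0)[0])*(k+1)/m for k in range(m)]
q=track(q,xs,[A1]*m)
q=track(q,[p-[0,0,.11*(k+1)/4] for k in range(4)],[A1]*4)
h=np.array([.7071,.7071,0]); q=track(q,[p-[0,0,.11]+h*.02*(k+1) for k in range(4)],[A1]*4)
E
```

```text
17.375 [-1.65258801e-04  6.69885217e-05  3.36049793e-04]
rotvec deg [102.17304602  28.17863972  41.29751819] rows 20.434609204244726
[-0.22 -0.09  1.78 -0.25  1.39  1.45] w [ 0.557 -0.048  0.495] 0.0
[-0.27 -0.11  1.79 -0.16  1.37  1.42] w [ 0.548 -0.073  0.5  ] 0.0
[-0.31 -0.13  1.8  -0.06  1.36  1.39] w [ 0.538 -0.097  0.502] 0.0
[-0.36 -0.14  1.82  0.04  1.36  1.36] w [ 0.527 -0.122  0.502] 0.0
[-0.41 -0.15  1.83  0.14  1.36  1.32] w [ 0.516 -0.146  0.5  ] 0.0
[-0.46 -0.16  1.84  0.24  1.36  1.29] w [ 0.504 -0.169  0.495] 0.0
[-0.51 -0.16  1.86  0.34  1.36  1.25] w [ 0.492 -0.191  0.487] 0.0
[-0.56 -0.16  1.88  0.44  1.37  1.22] w [ 0.48  -0.213  0.477] 0.0
[-0.6  -0.16  1.89  0.54  1.38  1.19] w [ 0.468 -0.233  0.465] 0.0
[-0.65 -0.15  1.91  0.63  1.4   1.15] w [ 0.456 -0.252  0.451] 0.0
[-0.69 -0.14  1.93  0.72  1.41  1.12] w [ 0.443 -0.269  0.434] 0.0
[-0.73 -0.13  1.95  0.81  1.43  1.1 ] w [ 0.431 -0.284  0.416] 0.0
[-0.76 -0.11  1.97  0.9   1.45  1.07] w [ 0.42  -0.297  0.396] 0.0
[-0.79 -0.09  1.99  0.99  1.48  1.05] w [ 0.409 -0.308  0.374] 0.0
[-0.82 -0.06  2.01  1.07  1.5
[... 550 characters left out ...]
] w [ 0.292 -0.349  0.226] 0.0
[-1.09  0.03  2.18  1.36  1.79  0.91] w [ 0.271 -0.356  0.226] 0.0
[-1.14  0.01  2.19  1.33  1.83  0.9 ] w [ 0.249 -0.364  0.226] 0.0
[-1.14  0.08  2.19  1.31  1.82  0.83] w [ 0.249 -0.364  0.199] 0.0
[-1.14  0.15  2.18  1.3   1.8   0.77] w [ 0.249 -0.364  0.171] 0.0
[-1.14  0.23  2.17  1.28  1.78  0.71] w [ 0.249 -0.364  0.144] 0.0
[-1.14  0.3   2.15  1.27  1.77  0.65] w [ 0.249 -0.364  0.116] 0.0
[-1.1   0.3   2.16  1.31  1.74  0.66] w [ 0.263 -0.35   0.116] 0.0
[-1.05  0.29  2.16  1.34  1.71  0.67] w [ 0.277 -0.336  0.116] 0.0
[-1.01  0.29  2.17  1.38  1.68  0.67] w [ 0.291 -0.322  0.116] 0.0
[-0.96  0.29  2.17  1.41  1.65  0.67] w [ 0.305 -0.308  0.116] 0.0
```

```bash
python3 -m crank '[{"angular":[0.973,0.268,0.393],"delta_pos":[0,0,0],"gripper":0.3},{"angular":[0.973,0.268,0.393],"delta_pos":[0,0,0],"gripper":0.3},{"angular":[0.973,0.268,0.393],"delta_pos":[0,0,0],"gripper":0.3},{"angular":[0.973,0.268,0.393],"delta_pos":[0,0,0],"gripper":0.3},{"angular":[0.973,0.268,0.393],"delta_pos":[0,0,0],"gripper":0.3},{"angular":[0.973,0.268,0.393],"delta_pos":[0,0,0],"gripper":0.3},{"angular":[0.973,0.268,0.393],"delta_pos":[0,0,0],"gripper":0.3},{"angular":[0.973,0.268,0.393],"delta_pos":[0,0,0],"gripper":0.3},{"angular":[0.973,0.268,0.393],"delta_pos":[0,0,0],"gripper":0.3},{"angular":[0.973,0.268,0.393],"delta_pos":[0,0,0],"gripper":0.3},{"angular":[0.973,0.268,0.393],"delta_pos":[0,0,0],"gripper":0.3},{"angular":[0.973,0.268,0.393],"delta_pos":[0,0,0],"gripper":0.3}]' && python3 -m crank '[{"angular":[0.973,0.268,0.393],"delta_pos":[0,0,0],"gripper":0.3},{"angular":[0.973,0.268,0.393],"delta_pos":[0,0,0],"gripper":0.3},{"angular":[0.973,0.268,0.393],"delta_pos":[0,0,0],"gripper":0.3},{"angular":[0.973,0.268,0.393],"delta_pos":[0,0,0],"gripper":0.3},{"angular":[0.973,0.268,0.393],"delta_pos":[0,0,0],"gripper":0.3},{"angular":[0.973,0.268,0.393],"delta_pos":[0,0,0],"gripper":0.3},{"angular":[0.973,0.268,0.393],"delta_pos":[0,0,0],"gripper":0.3},{"angular":[0.973,0.268,0.393],"delta_pos":[0,0,0],"gripper":0.3},{"angular":[0.973,0.268,0.393],"delta_pos":[0,0,0],"gripper":0.3},{"angular":[0,0,0],"delta_pos":[0,0,0],"gripper":0.3}]'; python3 - <<'E'
from h import *
from kin import *
s=state(); w=s["tool_rot"]; A0=R.from_quat([w[1],w[2],w[3],w[0]]); print(s["joint_pos"].round(3),s["tool_pos"]); print(A0.as_matrix().round(3))
f=grab_frame("side"); save("s9.png",f,(200,60,480,270),2.8); np.save("s9.npy",f)
A1=rot(np.radians(45),np.radians(2),-1); print("res",np.degrees((A0.inv()*A1).as_rotvec()))
for p in((.452,-.161,.216),(.452,-.161,.1055),(.509,-.104,.1055)): print(A0.inv().apply(np.array(p)-s["tool_pos"])/.03)
E
```

```text
time: 18.88
tool_pos: [0.5621, -0.1242, 0.2184]
tool_rot: [-0.327, 0.911, -0.185, 0.171]
contact_force: [-0.6, -0.3, 0.5]
gripper_width: 0.3
time: 20.12
tool_pos: [0.5615, -0.1235, 0.2164]
tool_rot: [-0.642, 0.664, -0.276, 0.267]
contact_force: [0.1, -0.4, -0.6]
gripper_width: 0.299
[-0.894  0.098  2.102  1.481  1.637  0.936] [ 0.56149509 -0.12346298  0.21643588]
[[ 0.705 -0.023  0.709]
 [-0.709 -0.024  0.705]
 [ 0.    -0.999 -0.034]]
res [-0.07425418 -0.15121773  0.02243087]
[-1.6869742   0.13031434 -3.46759859]
[-1.68874831  3.81156704 -3.34382518]
[-1.69579979  3.72127077 -0.65834629]
```

View pics/s9.png

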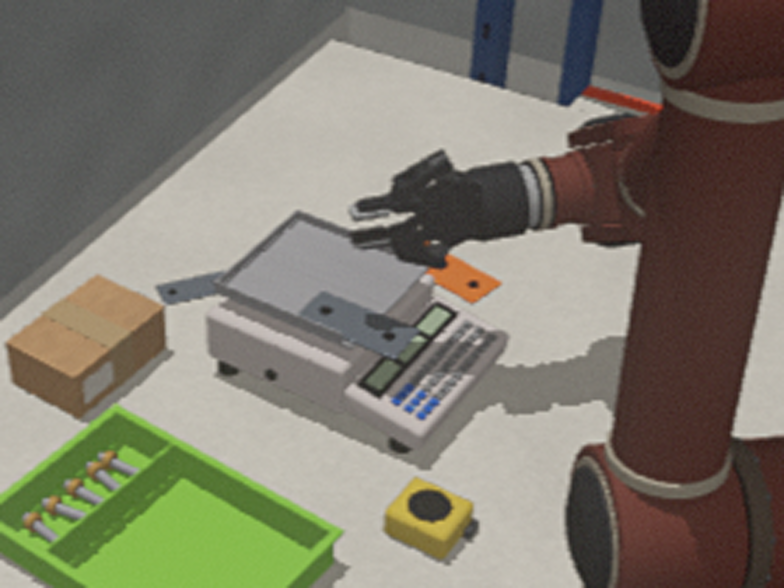

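```bash
python3 -m crank '[{"angular":[0,0,0],"delta_pos":[-0.42,0.03,-0.87],"gripper":0.22},{"angular":[0,0,0],"delta_pos":[-0.42,0.03,-0.87],"gripper":0.22},{"angular":[0,0,0],"delta_pos":[-0.42,0.03,-0.87],"gripper":0.22},{"angular":[0,0,0],"delta_pos":[-0.42,0.03,-0.87],"gripper":0.22},{"angular":[0,0,0],"delta_pos":[0,0.8,0.03],"gripper":0.22},{"angular":[0,0,0],"delta_pos":[0,0.8,0.03],"gripper":0.22},{"angular":[0,0,0],"delta_pos":[0,0.8,0.03],"gripper":0.22},{"angular":[0,0,0],"delta_pos":[0,0.8,0.03],"gripper":0.22},{"angular":[0,0,0],"delta_pos":[0,0,0],"gripper":0.22}]'; python3 - <<'E'
from h import *
from kin import *
s=state(); w=s["tool_rot"]; A0=R.from_quat([w[1],w[2],w[3],w[0]]); print(s["joint_pos"].round(3),s["tool_pos"])
f=grab_frame("side"); save("s10.png",f,(240,90,420,210),4.3); np.save("s10.npy",f)
f=grab_frame("wrist"); save("w10.png",f)
for p in((.452,-.161,.1055),(.509,-.104,.1055)): print(A0.inv().apply(np.array(p)-s["tool_pos"])/.03)
E
```

```text
time: 21.3
tool_pos: [0.4533, -0.1617, 0.1215]
tool_rot: [-0.642, 0.664, -0.275, 0.267]
contact_force: [0.3, -0.6, 0.5]
gripper_width: 0.219
[-1.14   0.245  2.172  1.279  1.776  0.685] [ 0.45329707 -0.16173082  0.12154933]
[-0.04925933  0.53499075  0.00470468]
[-0.05258769  0.44403492  2.69016851]
```

View pics/s10.png

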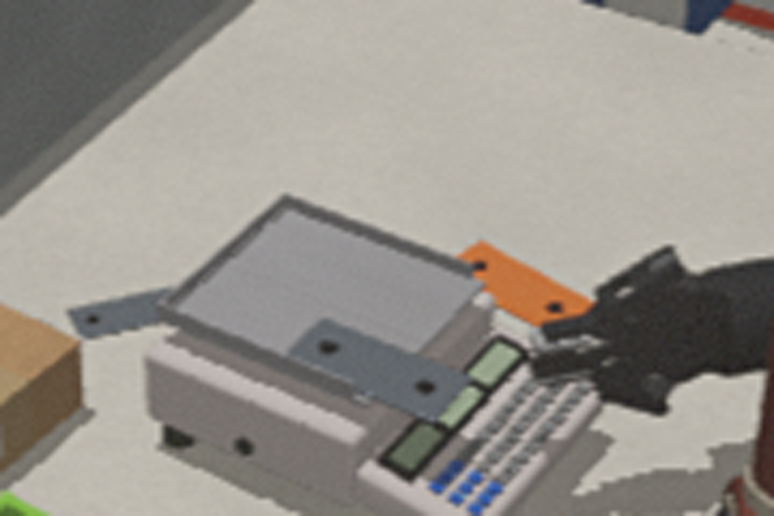

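View pics/w10.png

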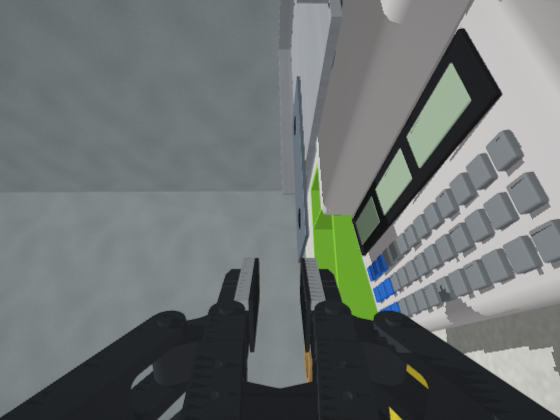

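The wrist picture shows the shim edge-on at columns 297-305, with the fingers' inner faces at columns 259 and 301. The hand has to go down about 16 mm, then forward.

```bash
python3 -m crank '[{"angular":[0,0,0],"delta_pos":[-0.02,0.26,0],"gripper":0.22},{"angular":[0,0,0],"delta_pos":[-0.02,0.27,0],"gripper":0.22},{"angular":[0,0,0],"delta_pos":[0,0,0.5],"gripper":0.22},{"angular":[0,0,0],"delta_pos":[0,0,0.5],"gripper":0.22},{"angular":[0,0,0],"delta_pos":[0,0,0],"gripper":0.22}]'; python3 - <<'E'
from h import *
from kin import *
s=state(); w=s["tool_rot"]; A0=R.from_quat([w[1],w[2],w[3],w[0]]); print(s["joint_pos"].round(3),s["tool_pos"])
f=grab_frame("wrist"); save("w11.png",f,(160,60,400,320),2.3)
for p in((.509,-.104,.1055),): print(A0.inv().apply(np.array(p)-s["tool_pos"])/.03)
E
```

```text
time: 22.02
tool_pos: [0.4737, -0.1382, 0.1048]
tool_rot: [-0.642, 0.665, -0.274, 0.267]
contact_force: [0.2, -0.4, 0.4]
gripper_width: 0.222
[-1.073  0.281  2.176  1.323  1.725  0.657] [ 0.47365527 -0.13818872  0.10481396]
[ 0.0292301  -0.07763339  1.63720492]
```

View pics/w11.png

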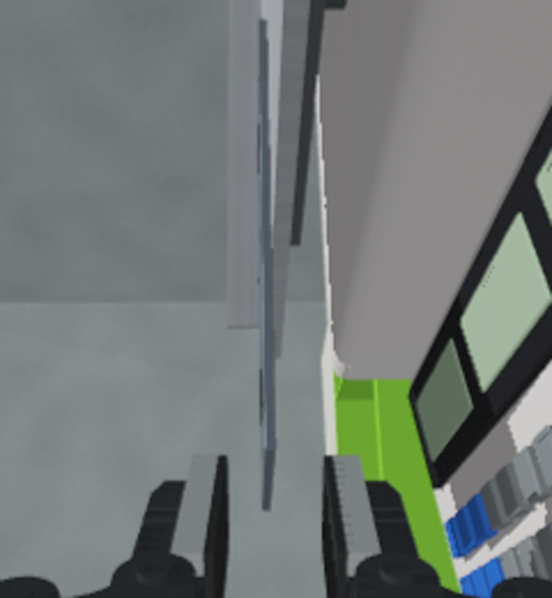

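```bash
python3 -m crank '[{"angular":[0,0,0],"delta_pos":[0,-0.09,0.5],"gripper":0.22},{"angular":[0,0,0],"delta_pos":[0,-0.08,0.5],"gripper":0.22},{"angular":[0,0,0],"delta_pos":[0,0,0],"gripper":0.22}]'; python3 - <<'E'
from h import *
from kin import *
s=state(); w=s["tool_rot"]; A0=R.from_quat([w[1],w[2],w[3],w[0]]); print(s["joint_pos"].round(3),s["tool_pos"])
f=grab_frame("wrist"); save("w12.png",f,(160,60,400,320),2.3)
f=grab_frame("side"); save("s12.png",f,(250,110,400,210),5)
E
```

```text
time: 22.45
tool_pos: [0.495, -0.1173, 0.1091]
tool_rot: [-0.642, 0.665, -0.274, 0.267]
contact_force: [0.1, 0.5, 0.5]
gripper_width: 0.22
[-1.006  0.265  2.184  1.378  1.685  0.674] [ 0.49500271 -0.11727288  0.10910201]
```

View pics/w12.png

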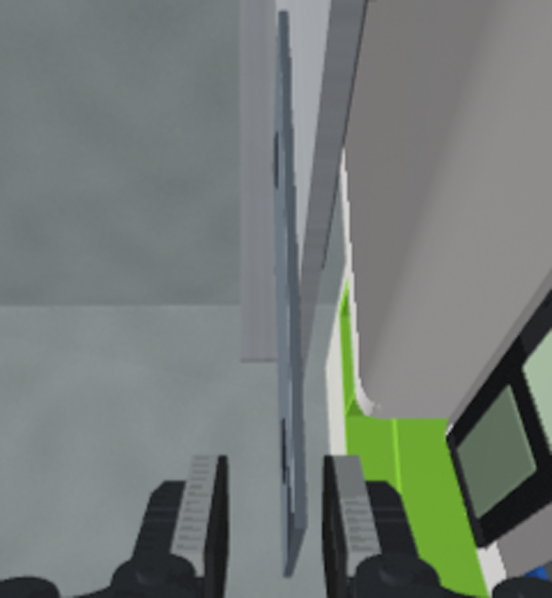

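View pics/s12.png

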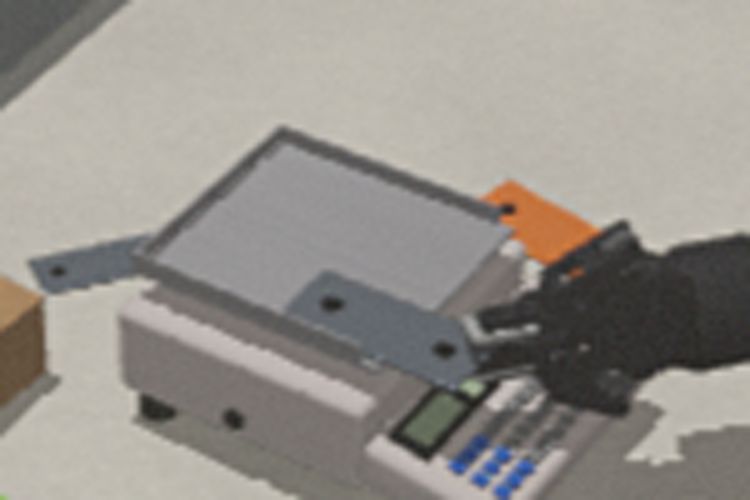

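```bash
python3 -m crank '[{"angular":[0,0,0],"delta_pos":[0,0.01,0.25],"gripper":0.22},{"angular":[0,0,0],"delta_pos":[0,0.01,0.25],"gripper":0.22},{"angular":[0,0,0],"delta_pos":[0,0,0],"gripper":0.1},{"angular":[0,0,0],"delta_pos":[0,0,0],"gripper":0.1}]'; python3 - <<'E'
from h import *
f=grab_frame("wrist"); save("w13.png",f,(160,60,400,320),2.3)
E
```

```text
time: 23.05
tool_pos: [0.5057, -0.1082, 0.109]
tool_rot: [-0.642, 0.664, -0.273, 0.268]
contact_force: [1.3, 2.1, 6.1]
gripper_width: 0.1
```

View pics/w13.png

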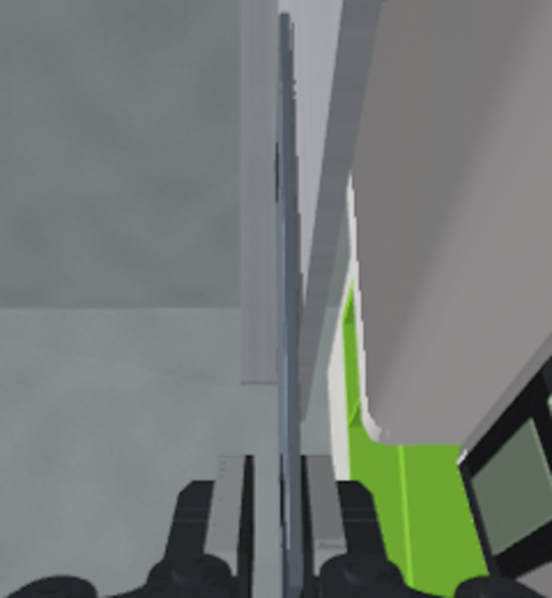

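```bash
python3 -m crank '[{"angular":[0,0,0],"delta_pos":[0,-0.05,0],"gripper":0.1}]';python3 -m crank '[{"angular":[0,0,0],"delta_pos":[0,0,0],"gripper":0.1}]'; python3 - <<'E'
from h import *
f=grab_frame("side"); save("s14.png",f,(250,110,400,210),5)
E
```

```text
time: 23.22
tool_pos: [0.5054, -0.108, 0.1091]
tool_rot: [-0.641, 0.665, -0.275, 0.268]
contact_force: [-0.0, -0.1, -1.1]
gripper_width: 0.103
time: 23.35
tool_pos: [0.5053, -0.1079, 0.109]
tool_rot: [-0.641, 0.665, -0.275, 0.267]
contact_force: [-0.1, -0.6, 0.7]
gripper_width: 0.102
```

View pics/s14.png

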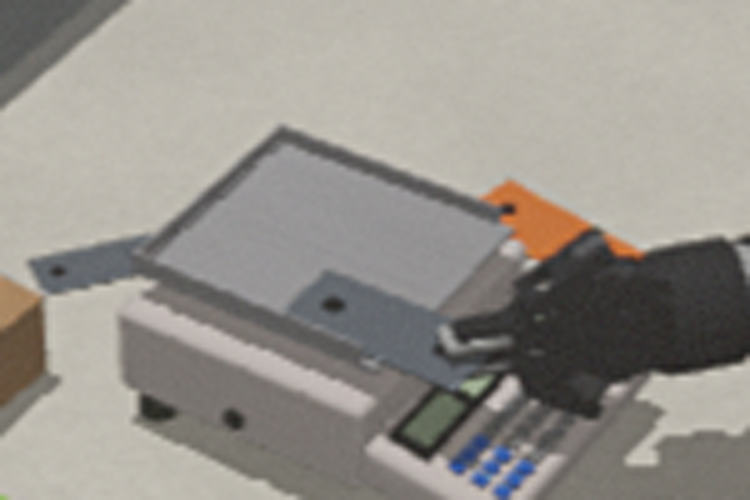

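```bash
python3 -m crank '[{"angular":[0,0,0],"delta_pos":[0,-0.03,0],"gripper":0.05},{"angular":[0,0,0],"delta_pos":[0,-0.03,0],"gripper":0},{"angular":[0,0,0],"delta_pos":[0,-0.02,0],"gripper":0},{"angular":[0,0,0],"delta_pos":[0,0,0],"gripper":0}]';python3 - <<'E'
from h import *
f=grab_frame("wrist"); save("w15.png",f,(160,60,400,320),2.3)
E
```

```text
time: 23.9
tool_pos: [0.5054, -0.1079, 0.1117]
tool_rot: [-0.641, 0.665, -0.274, 0.268]
contact_force: [-0.3, 0.5, -1.7]
gripper_width: 0.02
```

View pics/w15.png

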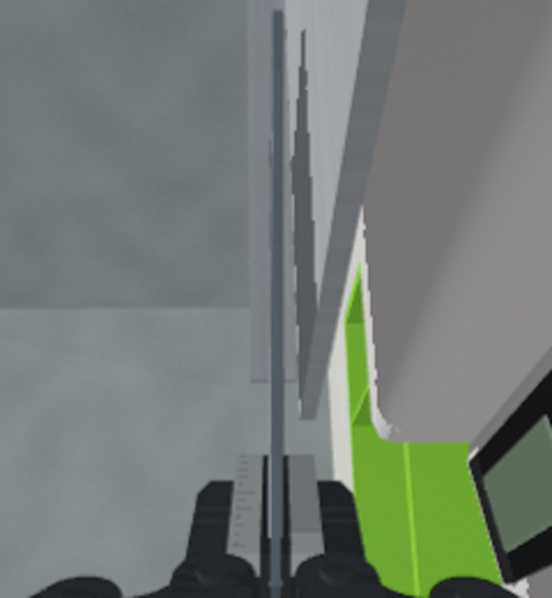

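The shim is gripped, with its shadow showing it off the pan. I'll lift it clear.

```bash
python3 -m crank '[{"angular":[0,0,0],"delta_pos":[0,-0.3,0],"gripper":0},{"angular":[0,0,0],"delta_pos":[0,-0.5,0],"gripper":0},{"angular":[0,0,0],"delta_pos":[0,-0.9,0],"gripper":0},{"angular":[0,0,0],"delta_pos":[0,-0.9,0],"gripper":0},{"angular":[0,0,0],"delta_pos":[0,-0.9,0],"gripper":0},{"angular":[0,0,0],"delta_pos":[0,-0.9,0],"gripper":0},{"angular":[0,0,0],"delta_pos":[0,0,0],"gripper":0}]'; python3 - <<'E'
from h import *
f=grab_frame("scene"); save("c16.png",f,(120,80,400,290),2.8)
f=grab_frame("side"); save("s16.png",f,(180,30,460,240),2.8)
f=grab_frame("wrist"); save("w16.png",f)
print(state()["joint_pos"])
E
```

```text
time: 24.82
tool_pos: [0.5085, -0.1048, 0.2458]
tool_rot: [-0.641, 0.666, -0.273, 0.269]
contact_force: [0.2, -0.0, -1.8]
gripper_width: 0.022
[-0.96348529 -0.08278291  2.22527094  1.44549139  1.70069495  0.98596612]
```

View pics/s16.png

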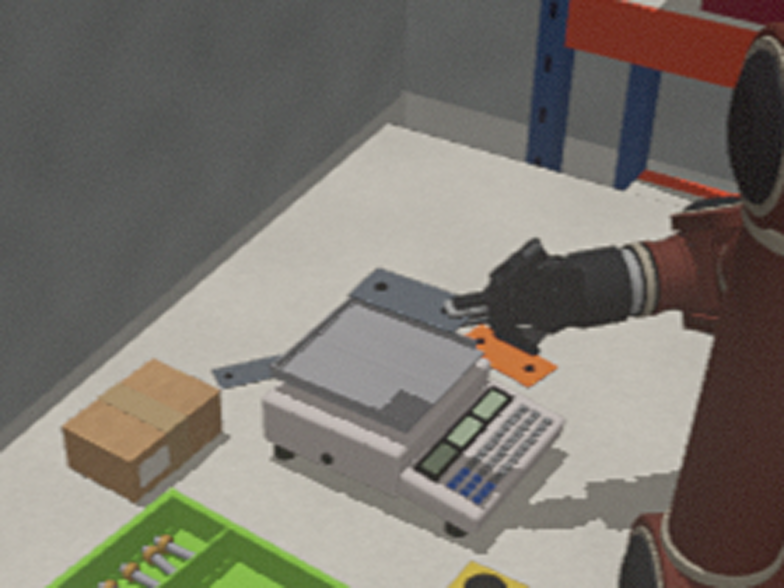

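View pics/w16.png

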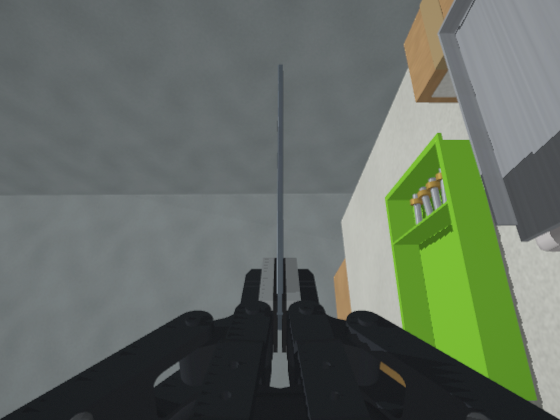

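```bash
cat > place.py <<'E'
from kin import *
SC=np.array([.033,0,.0135]); LA=np.array([.73,0,.684]); LA/=np.linalg.norm(LA); YA=np.cross([0,-1,0],LA)
COR=[SC+i*.06*LA+j*.0275*YA+np.array([0,k*.00125,0]) for i in(-1,1) for j in(-1,1) for k in(-1,1)]
def box(x,y,z0,z1,n=12):
    return np.array([(a,b,c) for a in np.linspace(-x,x,7) for b in np.linspace(-y,y,5) for c in np.linspace(z0,z1,n)])
BODY=np.vstack([box(.043,.043,-.29,-.056,40),box(.0125,.04,-.056,-.02,6)])
def place(psi,al,cx,cy,roll=0):
    """bay frame; returns TCP pos (bay), A, clearance"""
    A=rot(psi,al,-1,roll); C=A.apply(np.array(COR)); c0=A.apply(SC)
    tcp=np.array([cx-c0[0],cy-c0[1],-C[:,2].min()])
    P=C+tcp; fit=min((.098-np.abs(P[:,0])).min(),(.092-np.abs(P[:,1])).min())
    B=A.apply(BODY)+tcp
    ins=(np.abs(B[:,0])<.098)&(np.abs(B[:,1])<.092); near=(np.abs(B[:,0])<.106)&(np.abs(B[:,1])<.10)&~ins
    cl=B[ins,2].min() if ins.any() else 1
    # walls: points inside 8mm band or crossing
    wl=(B[near,2].min()-.042) if near.any() else 1
    return tcp,A,c0[2]+tcp[2],fit,cl,wl
E
python3 - <<'E'
from place import *
res=[]
for psi in range(0,136,15):
  for al in(20,24,28,32):
    best=None
    for cx in np.arange(-.04,.041,.01):
      for cy in np.arange(-.06,.061,.01):
        t,A,hz,fit,cl,wl=place(np.radians(psi),np.radians(al),cx,cy)
        if fit<.008: continue
        m=min(cl,wl)
        if best is None or m>best[0]: best=(m,cx,cy,hz,fit,cl,wl)
    if best: print(psi,al,np.round(best,3))
E
```

```text
0 20 [-0.018  0.03  -0.02   0.022  0.009 -0.004 -0.018]
0 24 [-0.005  0.03  -0.02   0.026  0.009  0.003 -0.005]
0 28 [ 0.008  0.03  -0.02   0.03   0.009  0.01   0.008]
0 32 [ 0.017  0.03  -0.02   0.033  0.009  0.017  0.024]
15 20 [-0.028  0.02  -0.02   0.022  0.016 -0.004 -0.028]
15 24 [-0.017  0.02  -0.02   0.026  0.016  0.003 -0.017]
15 28 [-0.001  0.03  -0.02   0.03   0.009  0.01  -0.001]
15 32 [ 0.011  0.03  -0.02   0.033  0.011  0.017  0.011]
30 20 [-0.03   0.02  -0.03   0.022  0.015 -0.004 -0.03 ]
30 24 [-0.02   0.02  -0.03   0.026  0.017  0.003 -0.02 ]
30 28 [-0.003  0.03  -0.03   0.03   0.008  0.01  -0.003]
30 32 [ 0.008  0.03  -0.03   0.033  0.01   0.017  0.008]
45 20 [-0.026  0.03  -0.01   0.022  0.009 -0.004 -0.026]
45 24 [-0.015  0.03  -0.01   0.026  0.01   0.003 -0.015]
45 28 [-0.003  0.03  -0.01   0.03   0.01   0.01  -0.003]
45 32 [ 0.008  0.03  -0.01   0.033  0.011  0.017  0.008]
60 20 [-0.026  0.02   0.01   0.022  0.014 -0.004 -0.026]
60 24 [-0.015  0.02   0.01   0.026  0.014  0.003 -0.015]
60 28 [-0.003  0.02   0.01   0.03   0.014  0.01  -0.003]
60 32 [0.008 0.02  0.
[... 466 characters left out ...]
017]
105 20 [-0.03  -0.03   0.02   0.022  0.01  -0.004 -0.03 ]
105 24 [-0.02  -0.03   0.02   0.026  0.011  0.003 -0.02 ]
105 28 [-0.009 -0.03   0.02   0.03   0.012  0.01  -0.009]
105 32 [ 0.001 -0.03   0.02   0.033  0.012  0.017  0.001]
120 20 [-0.035 -0.04   0.02   0.022  0.009 -0.004 -0.035]
120 24 [-0.025 -0.04   0.02   0.026  0.011  0.003 -0.025]
120 28 [-0.015 -0.04   0.02   0.03   0.012  0.01  -0.015]
120 32 [-0.005 -0.04   0.02   0.033  0.012  0.017 -0.005]
135 20 [-0.035 -0.04   0.     0.022  0.027 -0.004 -0.035]
135 24 [-0.025 -0.04   0.     0.026  0.027  0.003 -0.025]
135 28 [-0.015 -0.04   0.     0.03   0.026  0.01  -0.015]
135 32 [-0.005 -0.04   0.     0.033  0.026  0.017 -0.005]
```

View pics/c16.png

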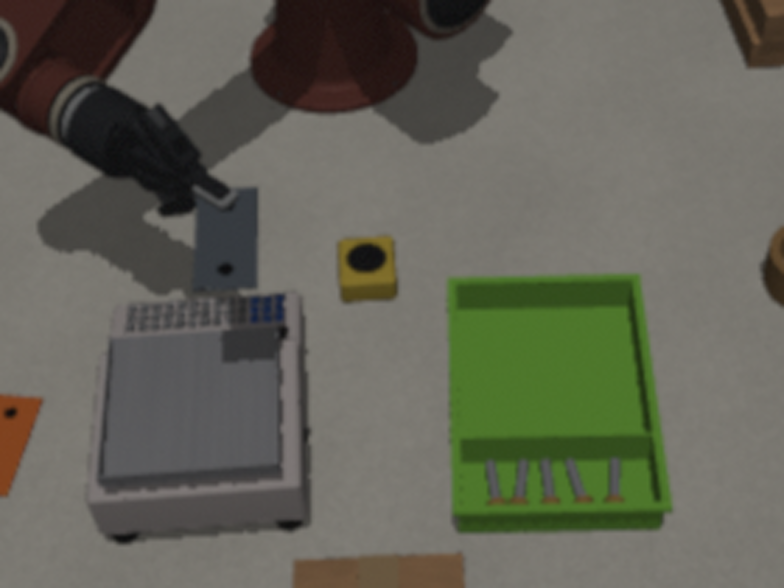

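```bash
python3 - <<'E'
from h import *
from kin import *
sd=lambda u,v:(u/2.8+180-.3,v/2.8+30-.3)
s=state();w=s["tool_rot"];A=R.from_quat([w[1],w[2],w[3],w[0]])
for n,p in(("hole back",(381,286)),("BR corner",(383,268)),("BL corner",(349,298))):
    X=unproj(cam("side"),sd(*p),.243); print(n,X.round(4),"tool",A.inv().apply(X-s["tool_pos"]).round(4))
SC=np.array([.033,0,.0135]); LA=np.array([.73,0,.684])
print("pred hole",SC+.038*LA)
# refine the tray with green mask, fit rectangle rim
from scipy.optimize import least_squares
obs=[]
for n in("scene","side"):
    h=cv2.cvtColor(np.load(n+"0.npy"),cv2.COLOR_RGB2HSV); m=cv2.inRange(h,(35,100,30),(80,255,255)); m[:100]=0
    k,l,st,_=cv2.connectedComponentsWithStats(m); i=1+st[1:,4].argmax(); mm=(l==i).astype(np.uint8)
    obs.append((n,cam(n),mm))
def hull(c,x,y,a):
    P=[]
    for i in(-.14,.14):
        for j in(-.095,.095):
            for z in(0,.045):
                P.append(proj(c,(x+i*np.cos(a)-j*np.sin(a),y+i*np.sin(a)+j*np.cos(a),z)))
    return cv2.convexHull(np.array(P,np.float32))
def cost(p,which=None):
    t=0
    for n,c,mm in obs:
        if which and n!=which: continue
        r=np.zeros_like(mm); cv2.fillConvexPoly(r,np.round(hull(c,*p)*8).astype(np.int32),1,shift=3)
        hm=np.zeros_like(mm); ct=max(cv2.findContours(mm,0,2)[0],key=cv2.contourArea); cv2.fillConvexPoly(hm,cv2.convexHull(ct),1)
        t+=(r!=hm).sum()
    return t
from scipy.optimize import minimize
for wh in(None,"scene","side"):
    o=minimize(lambda p:cost((p[0]/100,p[1]/100,p[2]/20),wh),[58.9,17.6,-1.5],method="Nelder-Mead",options=dict(initial_simplex=[[58.9,17.6,-1.5],[60,17.6,-1.5],[58.9,18.6,-1.5],[58.9,17.6,-.5]])); 
    x,y,a=o.x[0]/100,o.x[1]/100,o.x[2]/20; print(wh,x,y,np.degrees(a),o.fun,"bay",x-.0395*np.cos(a),y-.0395*np.sin(a))
E
```

```text
hole back [ 0.5778 -0.1186  0.243 ] tool [ 0.0598 -0.0016  0.0392]
BR corner [ 0.5918 -0.1467  0.243 ] tool [ 0.0896 -0.0012  0.0292]
BL corner [ 0.5942 -0.0848  0.243 ] tool [ 0.0475 -0.0028  0.0746]
pred hole [0.06074  0.       0.039492]
None 0.5879788228842975 0.17143675577293294 -6.453532191016657 509.0 bay 0.5487291210114034 0.1758764520338193
scene 0.5872301261527738 0.17201695688347102 -5.8241186991797775 329.0 bay 0.5479340219547111 0.17602522269988063
side 0.590996783057321 0.17103760923572653 -6.266752216089644 167.0 bay 0.5517328166861875 0.1753493310271344
```

```bash
cat > plan2.py <<'E'
from place import *
from plant import state
def track(q,xs,As,v=False):
    for x,A in zip(xs,As):
        f=lambda v:np.concatenate([(fk(v)[0]-x)*5,(A.inv()*fk(v)[1]).as_rotvec()])
        o=least_squares(f,np.clip(q,LO+1e-4,HI-1e-4),bounds=(LO,HI)); q=o.x
        if v or np.abs(o.fun).max()>1e-3: print(q.round(2),"w",fk(q)[2].round(3),round(np.abs(o.fun).max(),4))
    return q
BAY=np.array([.5495,.176,.003]); TY=np.radians(-6)
def goal(psi,al,cx,cy):
    t,A,hz,fit,cl,wl=place(np.radians(psi),np.radians(al),cx,cy)
    return Rz(TY).apply(t)+BAY,Rz(TY)*A,(hz,fit,cl,wl)
def cur():
    s=state();w=s["tool_rot"]; return s["joint_pos"],s["tool_pos"],R.from_quat([w[1],w[2],w[3],w[0]])
E
python3 - <<'E'
from plan2 import *
q0,x0,A0=cur()
G,A1,info=goal(75,30,.01,.03); print(G,np.round(info,3))
rv=(A0.inv()*A1).as_rotvec(); print("rv deg",np.degrees(rv).round(2))
n=8
up=np.array([x0[0],x0[1],x0[2]+.06])
q=track(q0,[up],[A0]); q=track(q,[up]*n,[A0*R.from_rotvec(rv*(k+1)/n) for k in range(n)],True)
H=G+[0,0,.13]
q=track(q,[up+(H-up)*(k+1)/8 for k in range(8)],[A1]*8,True); q=track(q,[H-[0,0,.13*(k+1)/4] for k in range(4)],[A1]*4,True)
print("up in tool",A0.inv().apply(up-x0)/.03, "move in A1",A1.inv().apply(H-up)/.03,"down",A1.inv().apply([0,0,-.13])/.03)
E
```

```text
[0.52758312 0.20570171 0.04137849] [0.032 0.017 0.014 0.014]
rv deg [-27.6  -23.39  -6.58]
[-0.95 -0.19  2.16  1.4   1.73  1.13] w [ 0.316 -0.316  0.33 ] 0.0
[-0.94 -0.18  2.12  1.33  1.75  1.14] w [ 0.328 -0.324  0.347] 0.0
[-0.93 -0.17  2.08  1.26  1.76  1.14] w [ 0.341 -0.33   0.365] 0.0
[-0.91 -0.16  2.04  1.2   1.78  1.15] w [ 0.355 -0.335  0.382] 0.0
[-0.89 -0.15  2.    1.13  1.8   1.15] w [ 0.37  -0.337  0.399] 0.0
[-0.87 -0.13  1.96  1.07  1.81  1.16] w [ 0.386 -0.339  0.415] 0.0
[-0.84 -0.12  1.92  1.01  1.83  1.16] w [ 0.402 -0.338  0.431] 0.0
[-0.82 -0.11  1.88  0.94  1.84  1.16] w [ 0.419 -0.336  0.446] 0.0
[-0.76 -0.14  1.94  0.96  1.78  1.17] w [ 0.421 -0.298  0.43 ] 0.0
[-0.7  -0.18  2.    0.98  1.72  1.18] w [ 0.424 -0.259  0.414] 0.0
[-0.63 -0.2   2.05  0.99  1.65  1.2 ] w [ 0.426 -0.22   0.397] 0.0
[-0.56 -0.22  2.09  1.02  1.58  1.21] w [ 0.428 -0.182  0.381] 0.0
[-0.48 -0.22  2.13  1.04  1.5   1.23] w [ 0.431 -0.143  0.364] 0.0
[-0.4  -0.22  2.16  1.07  1.42  1.24] w [ 0.433 -0.104  0.348] 0.0
[-0.32 -0.21  2.18  1.1   1.34  1.24] w [ 0.436 -0.065  0.332] 0.0
[-0.23 -0.18  2.19  1.13  1.25  1.25] w [ 0.438 -0.027  0.315] 0.0
[-0.23 -0.12  2.19  1.15  1.22  1.18] w [ 0.438 -0.027  0.283] 0.0
[-0.23 -0.05  2.2   1.18  1.19  1.1 ] w [ 0.438 -0.027  0.25 ] 0.0
[-0.23  0.03  2.2   1.21  1.16  1.03] w [ 0.438 -0.027  0.218] 0.0
[-0.23  0.11  2.19  1.24  1.14  0.95] w [ 0.438 -0.027  0.185] 0.0
up in tool [ 0.00389391 -1.99883075 -0.06826774] move in A1 [-3.08481883 -1.1467529  10.73634714] down [0.         3.75277675 2.16666667]
```

```bash
python3 -m crank '[{"angular":[0,0,0],"delta_pos":[0,-1,-0.03],"gripper":0},{"angular":[0,0,0],"delta_pos":[0,-1,-0.03],"gripper":0},{"angular":[-0.69,-0.585,-0.165],"delta_pos":[0,0,0],"gripper":0},{"angular":[-0.69,-0.585,-0.165],"delta_pos":[0,0,0],"gripper":0},{"angular":[-0.69,-0.585,-0.165],"delta_pos":[0,0,0],"gripper":0},{"angular":[-0.69,-0.585,-0.165],"delta_pos":[0,0,0],"gripper":0},{"angular":[-0.69,-0.585,-0.165],"delta_pos":[0,0,0],"gripper":0},{"angular":[-0.69,-0.585,-0.165],"delta_pos":[0,0,0],"gripper":0},{"angular":[-0.69,-0.585,-0.165],"delta_pos":[0,0,0],"gripper":0},{"angular":[-0.69,-0.585,-0.165],"delta_pos":[0,0,0],"gripper":0}]' && python3 -m crank '[{"angular":[0,0,0],"delta_pos":[-0.28,-0.104,0.9],"gripper":0},{"angular":[0,0,0],"delta_pos":[-0.28,-0.104,0.976],"gripper":0},{"angular":[0,0,0],"delta_pos":[-0.28,-0.104,0.976],"gripper":0},{"angular":[0,0,0],"delta_pos":[-0.28,-0.104,0.976],"gripper":0},{"angular":[0,0,0],"delta_pos":[-0.28,-0.104,0.976],"gripper":0},{"angular":[0,0,0],"delta_pos":[-0.28,-0.104,0.976],"gripper":0},{"angular":[0,0,0],"delta_pos":[-0.28,-0.104,0.976],"gripper":0},{"angular":[0,0,0],"delta_pos":[-0.28,-0.104,0.976],"gripper":0},{"angular":[0,0,0],"delta_pos":[-0.28,-0.104,0.976],"gripper":0},{"angular":[0,0,0],"delta_pos":[-0.28,-0.104,0.976],"gripper":0},{"angular":[0,0,0],"delta_pos":[-0.28,-0.104,0.976],"gripper":0},{"angular":[0,0,0],"delta_pos":[0,0,0],"gripper":0}]'; python3 - <<'E'
from plan2 import *
from h import *
q0,x0,A0=cur()
G,A1,info=goal(75,30,.01,.03)
print("res rot",np.degrees((A0.inv()*A1).as_rotvec()).round(2)); print("to H",A0.inv().apply(G+[0,0,.13]-x0)/.03,"to G",A0.inv().apply(G-x0)/.03)
f=grab_frame("side"); save("s17.png",f,(150,60,410,320),2.3)
f=grab_frame("scene"); save("c17.png",f,(200,100,420,290),3)
f=grab_frame("wrist"); save("w17.png",f)
E
```

```text
time: 26.22
tool_pos: [0.5078, -0.104, 0.3018]
tool_rot: [-0.492, 0.852, -0.158, 0.09]
contact_force: [0.1, -0.0, -1.4]
gripper_width: 0.018
time: 27.72
tool_pos: [0.5251, 0.2053, 0.1699]
tool_rot: [-0.491, 0.852, -0.158, 0.088]
contact_force: [0.4, -0.2, -1.3]
gripper_width: 0.016
res rot [ 0.09  0.29 -0.12]
to H [ 0.07144299 -0.06460819  0.01099459] to G [0.09036217 3.68486342 2.18329348]
```

View pics/s17.png

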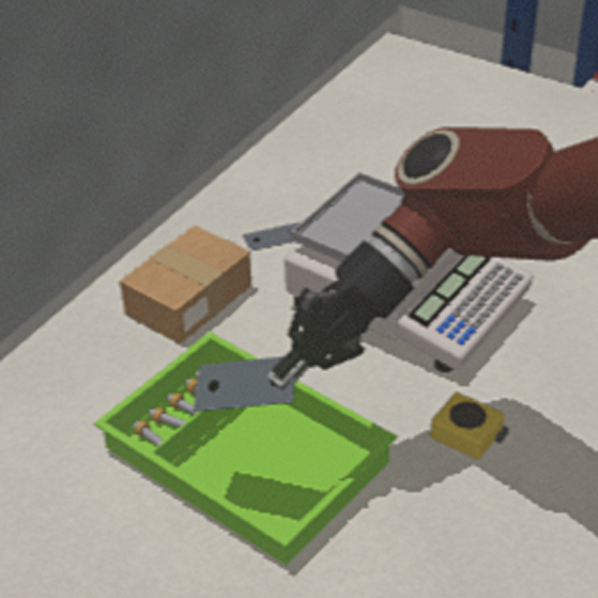

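View pics/c17.png

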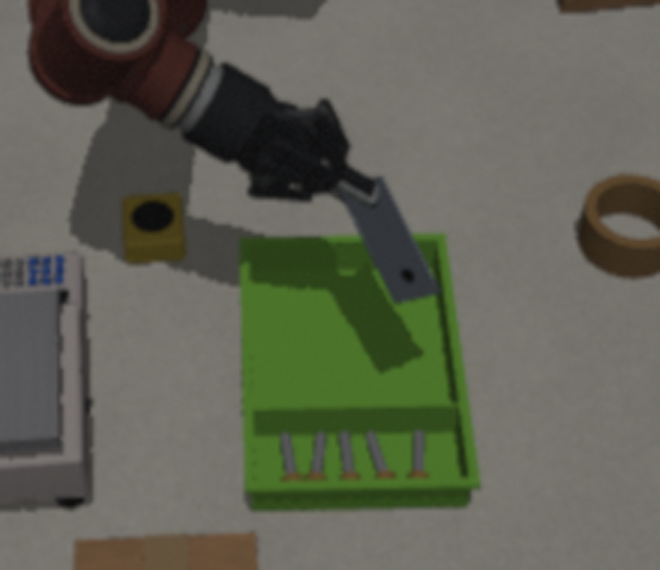

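View pics/w17.png

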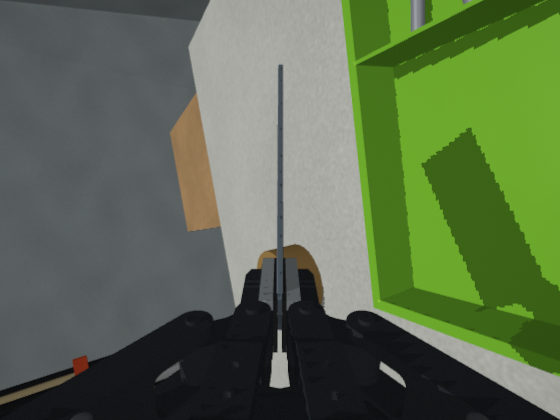

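```bash
python3 -m crank '[{"angular":[0,0,0],"delta_pos":[0.015,0.52,0.31],"gripper":0},{"angular":[0,0,0],"delta_pos":[0.015,0.52,0.31],"gripper":0},{"angular":[0,0,0],"delta_pos":[0.015,0.52,0.31],"gripper":0},{"angular":[0,0,0],"delta_pos":[0.015,0.52,0.31],"gripper":0},{"angular":[0,0,0],"delta_pos":[0.015,0.52,0.31],"gripper":0},{"angular":[0,0,0],"delta_pos":[0.015,0.52,0.31],"gripper":0},{"angular":[0,0,0],"delta_pos":[0,0,0],"gripper":0}]'; python3 - <<'E'
from plan2 import *
from h import *
q0,x0,A0=cur()
G,A1,info=goal(75,30,.01,.03)
print("to G",A0.inv().apply(G-x0)/.03)
f=grab_frame("side"); save("s18.png",f,(170,150,350,310),4)
f=grab_frame("scene"); save("c18.png",f,(240,130,400,280),4)
f=grab_frame("wrist"); save("w18.png",f)
E
```

```text
time: 28.75
tool_pos: [0.5305, 0.2031, 0.0632]
tool_rot: [-0.491, 0.852, -0.159, 0.091]
contact_force: [-0.3, 0.7, -1.4]
gripper_width: 0.02
to G [-0.12202613  0.60734381  0.40549019]
```

View pics/s18.png

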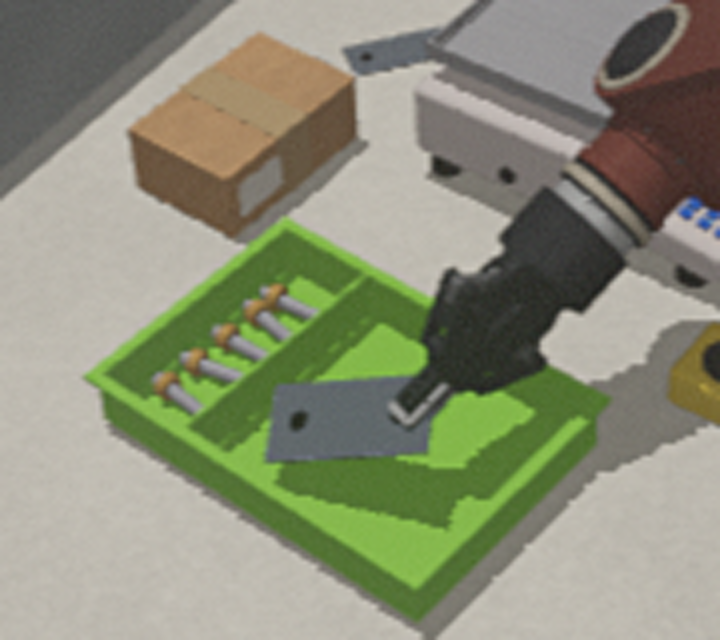

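View pics/w18.png

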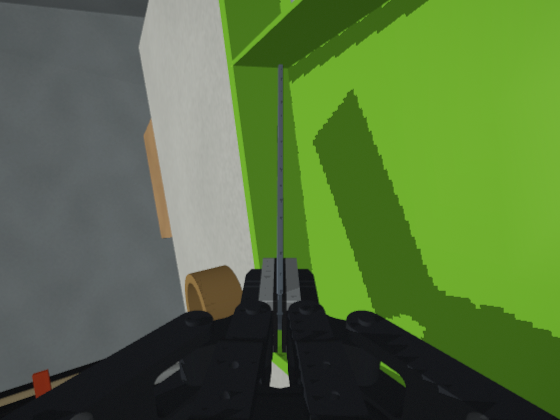

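View pics/c18.png

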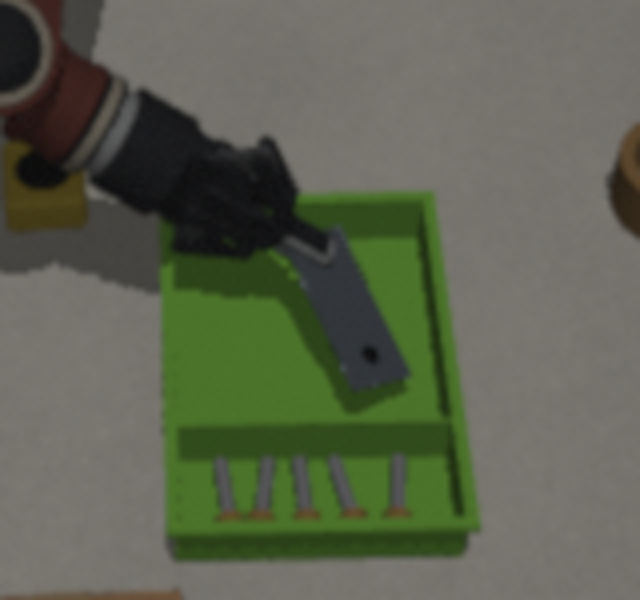

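```bash
G="python3 guard.py 1.2"
python3 -m crank '[{"angular":[0,0,0],"delta_pos":[-0.02,0.11,0.07],"gripper":0},{"angular":[0,0,0],"delta_pos":[-0.02,0.11,0.07],"gripper":0}]' >/dev/null && $G && python3 -m crank '[{"angular":[0,0,0],"delta_pos":[-0.02,0.07,0.045],"gripper":0}]' >/dev/null && $G && python3 -m crank '[{"angular":[0,0,0],"delta_pos":[-0.02,0.07,0.045],"gripper":0}]' >/dev/null && $G && python3 -m crank '[{"angular":[0,0,0],"delta_pos":[0,0.04,0.02],"gripper":0}]' >/dev/null && $G && python3 -m crank '[{"angular":[0,0,0],"delta_pos":[0,0.04,0.02],"gripper":0}]' >/dev/null && $G && python3 -m crank '[{"angular":[0,0,0],"delta_pos":[0,0.04,0.02],"gripper":0}]' >/dev/null && $G && python3 -m crank '[{"angular":[0,0,0],"delta_pos":[0,0.04,0.02],"gripper":0}]' >/dev/null && $G
```

```text
0.0569 -0.95
0.0538 -0.92
0.0513 -1.33
0.0499 -1.84
0.0488 -1.22
0.0475 -1.58
0.0462 -1.11
```

```bash
G="python3 guard.py 0.8"
python3 -m crank '[{"angular":[0,0,0],"delta_pos":[0,0.04,0.02],"gripper":0}]' >/dev/null && $G && python3 -m crank '[{"angular":[0,0,0],"delta_pos":[0,0.04,0.02],"gripper":0}]' >/dev/null && $G && python3 -m crank '[{"angular":[0,0,0],"delta_pos":[0,0.03,0.02],"gripper":0}]' >/dev/null && $G && python3 -m crank '[{"angular":[0,0,0],"delta_pos":[0,0.03,0.02],"gripper":0}]' >/dev/null && $G && python3 -m crank '[{"angular":[0,0,0],"delta_pos":[0,0.03,0.02],"gripper":0}]' >/dev/null && $G && python3 -m crank '[{"angular":[0,0,0],"delta_pos":[0,0.03,0.02],"gripper":0}]' >/dev/null && $G && python3 -m crank '[{"angular":[0,0,0],"delta_pos":[0,0.03,0.02],"gripper":0}]' >/dev/null && $G
```

```text
0.045 -0.09
0.0439 -1.95
0.0425 0.1
0.0413 -0.26
0.0404 1.82
```

```bash
python3 -m crank '[{"angular":[0,0,0],"delta_pos":[0,0,0],"gripper":0.03},{"angular":[0,0,0],"delta_pos":[0,0,0],"gripper":0.04},{"angular":[0,0,0],"delta_pos":[0,0,0],"gripper":0.05},{"angular":[0,0,0],"delta_pos":[0,0,0],"gripper":0.06},{"angular":[0,0,0],"delta_pos":[0,0,0],"gripper":0.07},{"angular":[0,0,0],"delta_pos":[0,0,0],"gripper":0.08}]'; python3 - <<'E'
from h import *
f=grab_frame("wrist"); save("w19.png",f,(160,30,400,330),2)
f=grab_frame("side"); save("s19.png",f,(170,150,350,310),4)
E
```

```text
time: 31.28
tool_pos: [0.5281, 0.2063, 0.0409]
tool_rot: [-0.493, 0.851, -0.157, 0.091]
contact_force: [-0.6, 11.1, 0.2]
gripper_width: 0.078
```

View pics/w19.png

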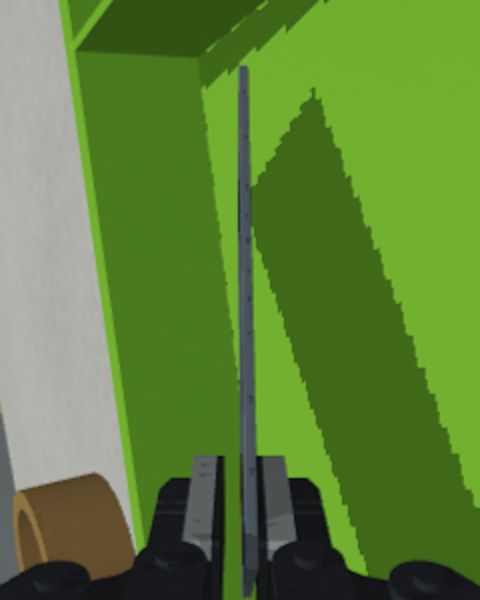

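View pics/s19.png

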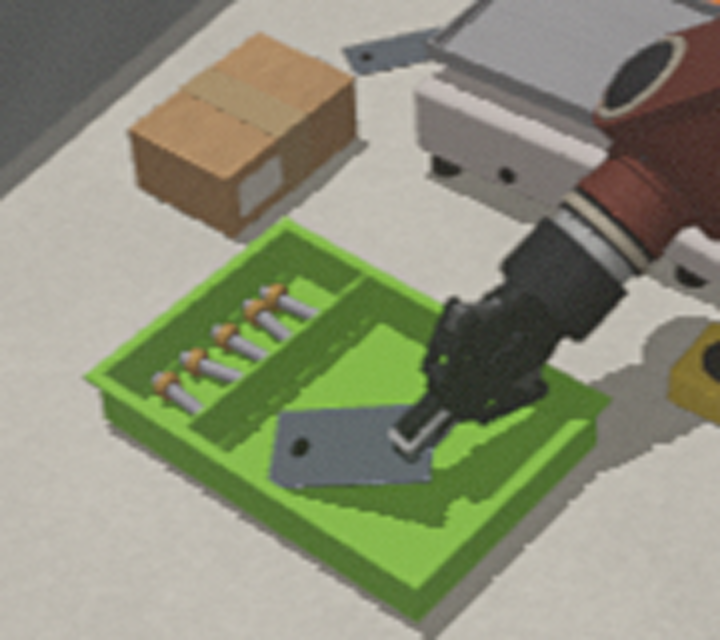

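```bash
python3 - <<'E'
from plan2 import *
q0,x0,A0=cur(); print(A0.as_matrix().round(3)); print(state()["contact_force"],state()["ft_torque"])
for v in([0,.005,0],[0,0,.005],[0,.01,.01]): print(v,(A0.inv().apply(v)/.03).round(3))
E
```

```text
[[ 0.934 -0.177  0.309]
 [-0.356 -0.465  0.81 ]
 [ 0.    -0.867 -0.498]]
[ 1.12697612 10.59356131  1.18371643] [0.5407205  0.1067636  0.28147737]
[0, 0.005, 0] [-0.059 -0.078  0.135]
[0, 0, 0.005] [ 0.    -0.145 -0.083]
[0, 0.01, 0.01] [-0.119 -0.444  0.104]
```

```bash
python3 -m crank '[{"angular":[0,0,0],"delta_pos":[-0.035,-0.047,0.08],"gripper":0.08},{"angular":[0,0,0],"delta_pos":[0,0,0],"gripper":0.08}]'
```

```text
time: 31.62
tool_pos: [0.5289, 0.2076, 0.04]
tool_rot: [-0.491, 0.852, -0.157, 0.092]
contact_force: [-0.1, 0.5, 0.1]
gripper_width: 0.08
```

```bash
python3 -m crank '[{"angular":[0,0,0],"delta_pos":[-0.01,-0.012,0.02],"gripper":0.10},{"angular":[0,0,0],"delta_pos":[-0.01,-0.012,0.02],"gripper":0.12},{"angular":[0,0,0],"delta_pos":[-0.01,-0.012,0.02],"gripper":0.14},{"angular":[0,0,0],"delta_pos":[0,0,0],"gripper":0.14}]'
```

```text
time: 32.12
tool_pos: [0.5287, 0.2102, 0.0403]
tool_rot: [-0.491, 0.852, -0.157, 0.092]
contact_force: [-0.9, -0.3, -1.1]
gripper_width: 0.139
```

```bash
python3 -m crank '[{"angular":[0,0,0],"delta_pos":[-0.01,-0.012,0.02],"gripper":0.16},{"angular":[0,0,0],"delta_pos":[-0.01,-0.012,0.02],"gripper":0.18},{"angular":[0,0,0],"delta_pos":[-0.01,-0.012,0.02],"gripper":0.2},{"angular":[0,0,0],"delta_pos":[-0.01,-0.012,0.02],"gripper":0.22},{"angular":[0,0,0],"delta_pos":[0,0,0],"gripper":0.22}]';  python3 - <<'E'
from h import *
f=grab_frame("wrist"); save("w20.png",f,(160,30,400,330),2)
f=grab_frame("side"); save("s20.png",f,(170,150,350,310),4)
E
```

```text
time: 32.75
tool_pos: [0.5285, 0.2133, 0.0403]
tool_rot: [-0.491, 0.852, -0.157, 0.092]
contact_force: [-0.0, -0.7, -1.0]
gripper_width: 0.22
```

View pics/w20.png

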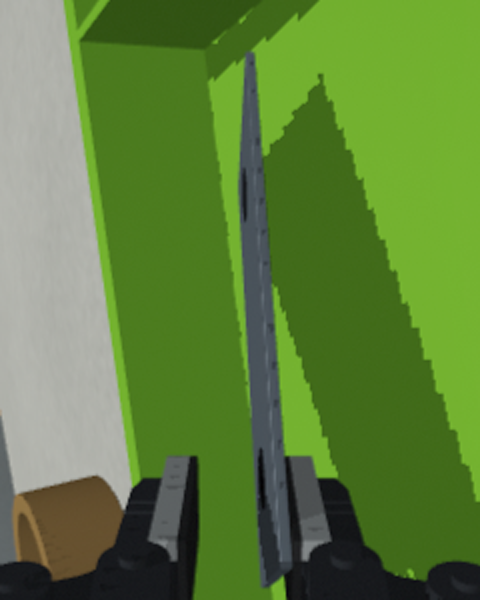

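View pics/s20.png

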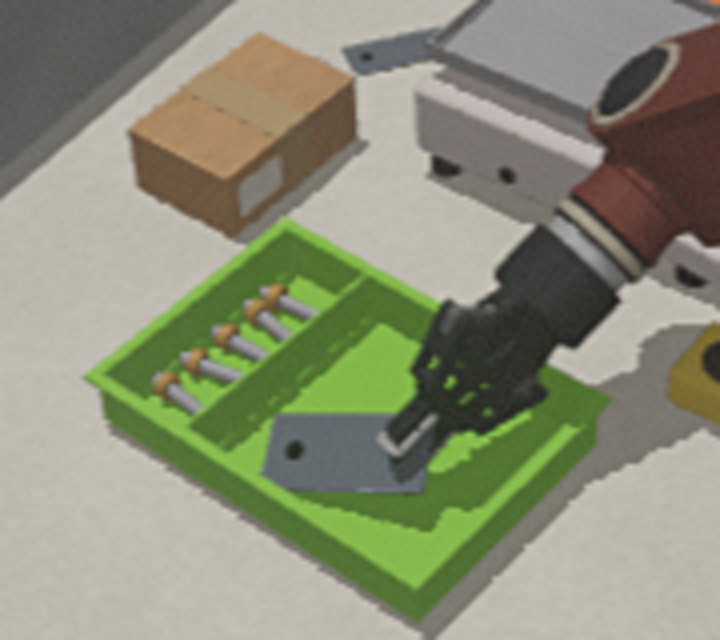

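```bash
python3 -m crank '[{"angular":[0,0,0],"delta_pos":[0,0,0],"gripper":0.24},{"angular":[0,0,0],"delta_pos":[0,0,0],"gripper":0.26},{"angular":[0,0,0],"delta_pos":[0,0,0],"gripper":0.28},{"angular":[0,0,0],"delta_pos":[0,0,0],"gripper":0.3},{"angular":[0,0,0],"delta_pos":[0,0,0],"gripper":0.32},{"angular":[0,0,0],"delta_pos":[0,0,0],"gripper":0.32}]'
```

```text
time: 33.6
tool_pos: [0.5285, 0.2133, 0.0403]
tool_rot: [-0.491, 0.852, -0.157, 0.092]
contact_force: [0.5, 0.4, -0.1]
gripper_width: 0.317
```

```bash
python3 -m crank '[{"angular":[0,0,0],"delta_pos":[0,0,0],"gripper":0.34},{"angular":[0,0,0],"delta_pos":[0,0,0],"gripper":0.36},{"angular":[0,0,0],"delta_pos":[0,0,0],"gripper":0.38},{"angular":[0,0,0],"delta_pos":[0,0,0],"gripper":0.4},{"angular":[0,0,0],"delta_pos":[0,0,0],"gripper":0.4}]';  python3 - <<'E'
from h import *
f=grab_frame("wrist"); save("w21.png",f,(160,30,400,330),2)
f=grab_frame("side"); save("s21.png",f,(170,150,350,310),4)
E
```

```text
time: 34.22
tool_pos: [0.5283, 0.2138, 0.0407]
tool_rot: [-0.492, 0.851, -0.157, 0.091]
contact_force: [-0.7, 5.5, 1.0]
gripper_width: 0.401
```

View pics/w21.png

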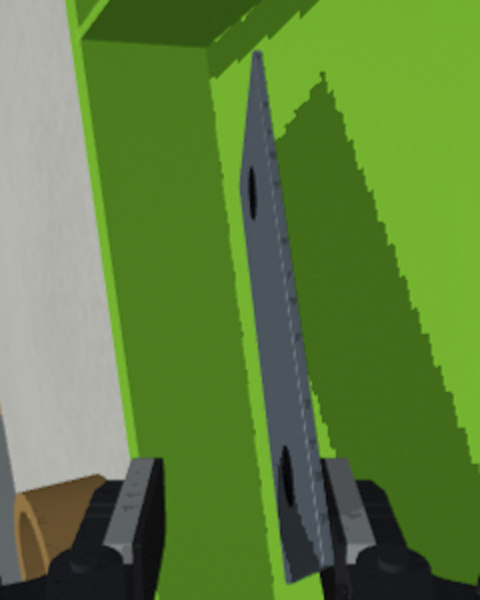

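View pics/s21.png

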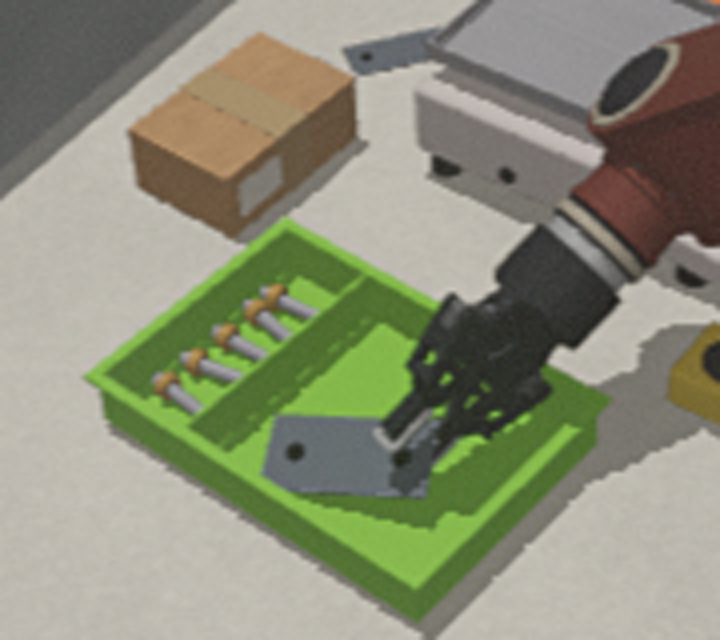

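```bash
python3 -m crank '[{"angular":[0,0,0],"delta_pos":[-0.02,-0.025,0.045],"gripper":0.4},{"angular":[-0.8,0,0],"delta_pos":[-0.01,0.04,0.05],"gripper":0.4},{"angular":[-0.8,0,0],"delta_pos":[-0.01,0.04,0.05],"gripper":0.4},{"angular":[0,0,0],"delta_pos":[0,0,0],"gripper":0.4}]'
```

```text
time: 34.83
tool_pos: [0.5293, 0.2164, 0.0377]
tool_rot: [-0.431, 0.884, -0.162, 0.082]
contact_force: [-0.3, 0.5, -1.3]
gripper_width: 0.405
```

```bash
python3 -m crank '[{"angular":[-0.8,0,0],"delta_pos":[-0.01,0.03,0.05],"gripper":0.4},{"angular":[-0.8,0,0],"delta_pos":[-0.01,0.03,0.05],"gripper":0.4},{"angular":[-0.8,0,0],"delta_pos":[-0.01,0.03,0.05],"gripper":0.4},{"angular":[0,0,0],"delta_pos":[0,0,0],"gripper":0.4}]'; python3 - <<'E'
from h import *
f=grab_frame("wrist"); save("w22.png",f,(160,30,400,330),2)
f=grab_frame("side"); save("s22.png",f,(170,150,350,310),4)
from plan2 import *
q,x,A=cur(); print(q.round(2),A.as_matrix().round(3))
E
```

```text
time: 35.33
tool_pos: [0.5285, 0.2184, 0.0321]
tool_rot: [-0.337, 0.924, -0.17, 0.064]
contact_force: [-0.3, -0.2, -1.0]
gripper_width: 0.398
[-0.06 -0.    2.15  0.85  0.95  1.37] [[ 0.934 -0.274  0.231]
 [-0.358 -0.715  0.6  ]
 [ 0.001 -0.643 -0.766]]
```

View pics/w22.png

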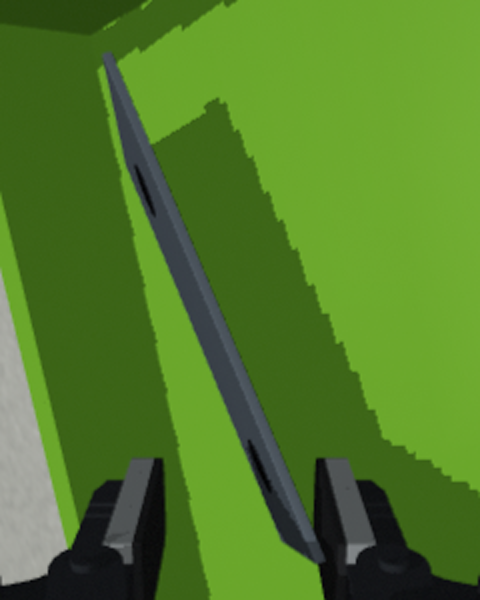

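View pics/s22.png

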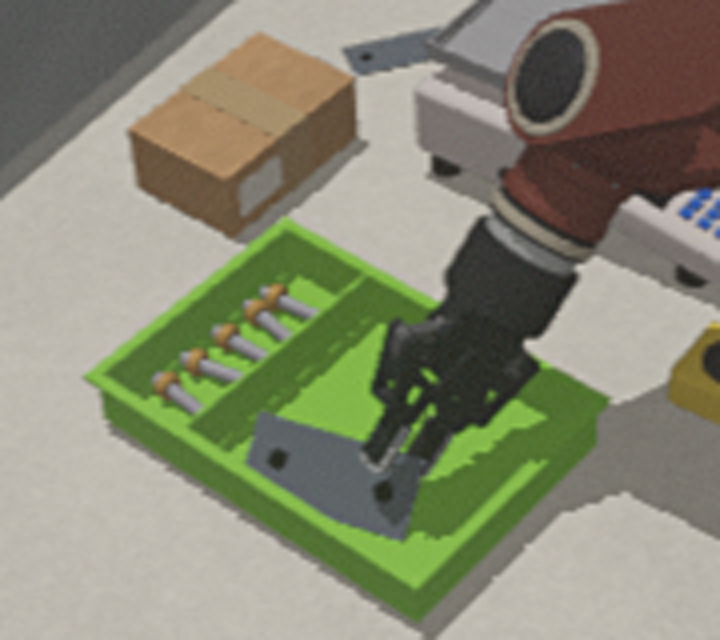

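```bash
python3 -m crank '[{"angular":[0,0,0],"delta_pos":[0.12,0.2,-0.24],"gripper":0.4},{"angular":[0,0,0],"delta_pos":[0.12,0.2,-0.24],"gripper":0.4},{"angular":[0,0,0],"delta_pos":[0.12,0.2,-0.24],"gripper":0.4},{"angular":[0,0,0],"delta_pos":[0,0,0],"gripper":0.4}]'; python3 - <<'E'
from h import *
f=grab_frame("wrist"); save("w23.png",f,(130,30,430,330),2)
f=grab_frame("side"); save("s23.png",f,(170,150,350,310),4)
E
```

```text
time: 35.92
tool_pos: [0.5289, 0.1873, 0.037]
tool_rot: [-0.336, 0.924, -0.172, 0.064]
contact_force: [-0.0, 1.1, -0.6]
gripper_width: 0.398
```

View pics/w23.png

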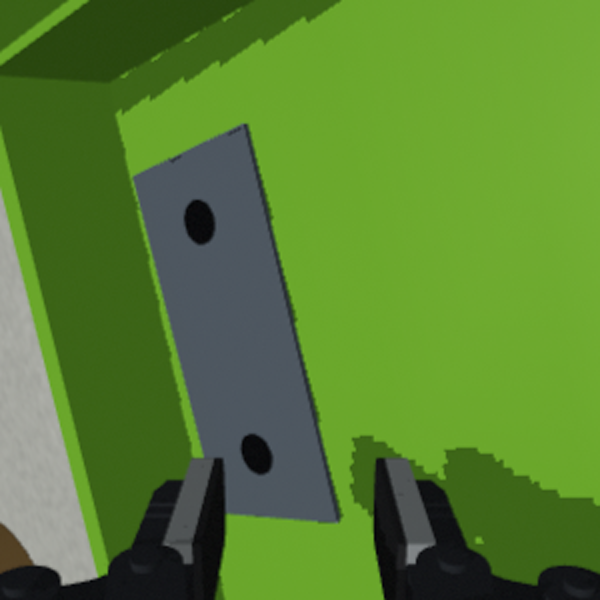

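View pics/s23.png

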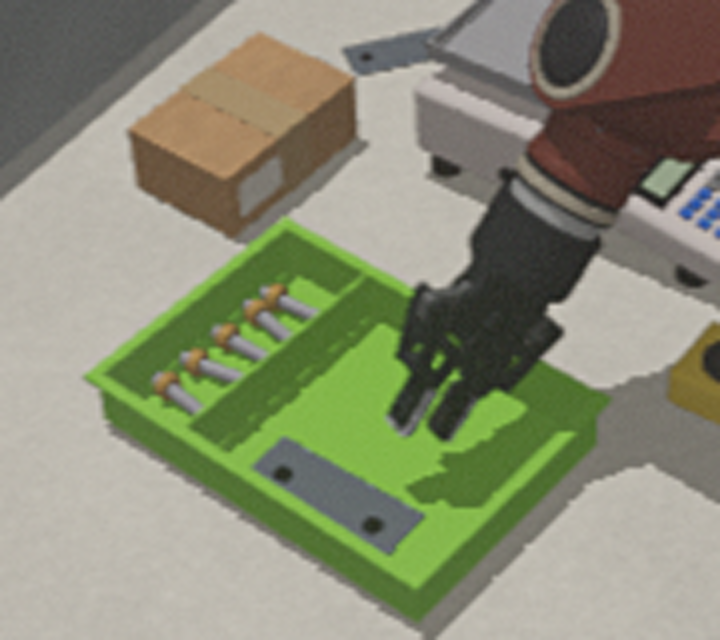

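```bash
python3 -m crank '[{"angular":[0,0,0],"delta_pos":[0,-0.3,-0.6],"gripper":0.4},{"angular":[0,0,0],"delta_pos":[0,-0.6,-0.8],"gripper":0.4},{"angular":[0,0,0],"delta_pos":[0,-0.64,-0.77],"gripper":0.4},{"angular":[0,0,0],"delta_pos":[0,-0.64,-0.77],"gripper":0.4},{"angular":[0,0,0],"delta_pos":[0,-0.64,-0.77],"gripper":0.4},{"angular":[0,0,0],"delta_pos":[0,-0.64,-0.77],"gripper":0.4},{"angular":[0,0,0],"delta_pos":[0,0,0],"gripper":0.4},{"angular":[0,0,0],"delta_pos":[0,0,0],"gripper":0.4}]'; python3 - <<'E'
from h import *
from kin import *
f=grab_frame("scene"); save("c24.png",f,(140,130,430,330),2.7)
f=grab_frame("side"); save("s24.png",f,(170,150,350,310),4); np.save("s24.npy",f)
sd=lambda u,v:(u/4+170-.4,v/4+150-.4)
B=np.array([.5495,.176,.003])
l=silhouettes("side","shim")
for d in l[:4]:
    v,u=np.nonzero(d["mask"]); X=unproj(cam("side"),(u.mean(),v.mean()),.0055); print(d["conf"],d["bbox"],X.round(4),"bay",Rz(np.radians(6)).apply(X-B).round(4))
for n,px in(("carton",(257,309)),("roll",(406,181)),("tm",(251,181))):pass
for t in("carton","tape_roll","tape_measure"): grab_frame("scene"); print(t,[(d["pixel"],d["conf"]) for d in landmark_of("scene",t)][:1])
print(state()["contact_force"],state()["time"])
E
```

```text
time: 37.02
tool_pos: [0.5249, 0.1823, 0.2051]
tool_rot: [-0.336, 0.924, -0.171, 0.062]
contact_force: [-0.2, -0.8, 0.5]
gripper_width: 0.398
0.6 [337.5, 231.8, 371.2, 257.3] [ 0.3876 -0.0004  0.0055] bay [-0.1426 -0.1923  0.0025]
0.57 [346.5, 148.1, 377.9, 166.9] [ 0.5436 -0.3728  0.0055] bay [ 0.0515 -0.5465  0.0025]
0.56 [234.9, 259.6, 279.4, 289.6] [0.5593 0.2279 0.0055] bay [0.0043 0.0527 0.0025]
0.45 [254.8, 157.3, 278.8, 168.1] [ 0.7964 -0.1831  0.0055] bay [ 0.2831 -0.3313  0.0025]
carton [([255.5, 307.0], 0.58)]
tape_roll [([410.7, 179.3], 0.9)]
tape_measure [([251.5, 178.2], 0.92)]
[-0.66692015  0.83060242  0.0296197 ] 37.475
```

View pics/s24.png

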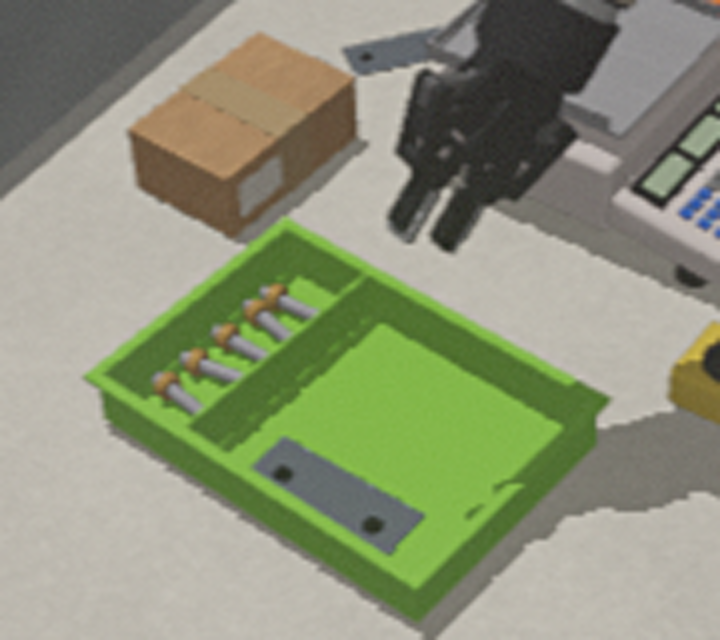

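View pics/c24.png

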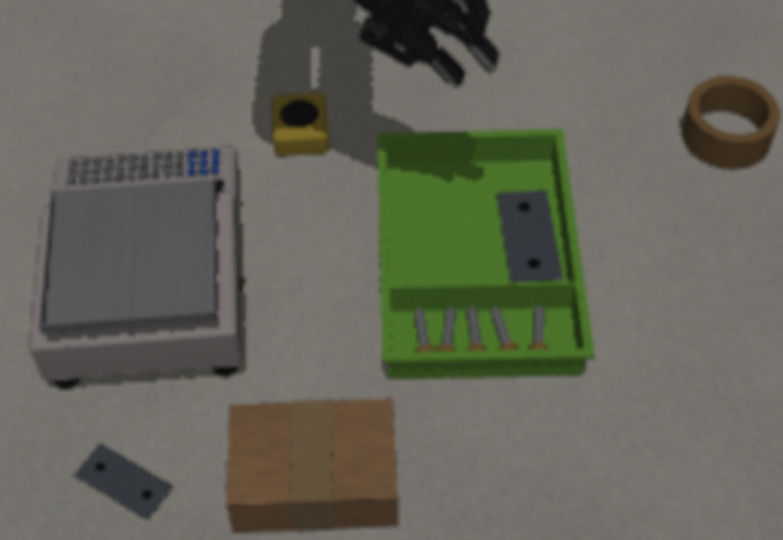

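The shim lies flat in the front bay, about (0.004, 0.053) from its centre. The hand is clear and the bystanders are in place, so I'm handing in.

```bash
python3 -c "
from plant import *
print(job_done()); print(state()['time'])"
```

```text
the job is handed in; nothing more can be done
None
the job is handed in; nothing more can be done
```

The shim is lying flat in the front bay of the green tray, released, and I handed the job in at about 37.5 s of the 61 s. The hand-in reported no verdict.

- **Slide:** I pressed with shut fingertips at about 4–7 N measured at the wrist and slid the shim until about 42 mm stuck out over the front edge.
- **Lift:** I gripped the overhanging end from the front right with the hand level, and lifted it clear of the scale.
- **Placing:** I set one corner on the bay floor at a tilt of about 30°. The fingers then opened slowly so the shim stayed supported until the last low drop.
- **Last checks:** The side camera puts the shim's centre at about (4, 53) mm from the bay centre, against limits of 75 and 70 mm. In both pictures it looks flat. The force on the tool was near zero.
- **Bystanders:** The carton, tape roll and tape measure look unmoved. The network's marks for them shifted by 1 to 5 pixels. I took that as its normal scatter, which is only a judgement from the pictures.

Three things disagreed or went wrong:
- The shut fingertips touched about 22 mm later than the stated 17 mm ahead of the TCP would suggest, so I steered the grasp by the wrist camera instead.
- Something under the hand, probably the gripper on the scale's console, pushed up with about 6 N before the grasp, and I raised the hand.
- While the fingers opened, the gripper pressed sideways with about 11 N and later 5.5 N, probably against the tray's right wall. I moved it off both times, and both readings were below the 40 N limit.

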